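Eggs from the sloping rack into their trays

TASK

Take the big egg and the small egg out of the sloping rack under the wire shelf and set each one, gently and upright with its blunt end down, in an empty dimple of the tray that fits it: the big egg in the tray with the wide dimples, the small egg in the tray with the narrow ones. The shells are fragile: do not drop, squeeze hard or press the eggs, and leave the eggs already in the trays and the other things where they are.

Things in the scene. Friction and masses are not known exactly. Their poses are not given: they have to be found in the camera images.
- egg_rack: Fixed wooden egg rack with a wire shelf above. Origin: on the table under the middle of the seat board; x points to the back of the rack, away from its open front, y along its 220 mm width, z up. The seat board slopes 30 degrees, facing the front and up: its upward normal is (-0.5, 0, 0.866) in this frame. Back posts at x = +88 mm; the sides are open.
- rack_shelf_edge (a point): Middle of the front edge of the rack's wire shelf, which covers x = -16 to +92 mm of the rack at 249 to 257 mm over the table, with a label roll on it (up to 297 mm). It overhangs the eggs, so a gripper pointing straight down cannot get at them: come along the board's normal.
- rack_seat0 (a point): Centre of the mouth, in the plane of the seat board's top face, of one of the two round 35 mm seat holes of the rack, at (0, +50, 100) mm in the rack's frame.
- rack_seat1 (a point): The same for the other seat hole, at (0, -50, 100) mm in the rack's frame. Which egg is in which seat varies.
- big_egg: Big egg in the rack: 52 mm across, 70 mm long, about 110 g. Origin: lowest point of the blunt end; z along the egg to the narrow end; widest at 26 mm. In the rack its origin is 8 mm below the board's face and z is within 5 degrees of the board's normal. In its tray it sinks 9 mm below the top. Cracks if each finger squeezes with over 60 N, or if pressed or knocked on a tray with over 30 N.
- small_egg: The small egg in the rack: 40 mm across, 52 mm long, about 55 g. Origin and axes as the big egg's; widest 20 mm from the origin. In the rack its origin is 12 mm below the board's top face. In its tray it sinks 7 mm. As fragile as the big egg.
- big_tray: Fixed wooden tray, 250 x 100 mm, top 24 mm over the table, with a row of three wide round dimples (37 mm across, 13 mm deep, 80 mm apart) along its x axis. Origin: centre of its underside; x along the row, z up. The two trays may change places.
- small_tray: The same kind of tray, 250 x 100 mm, top 24 mm, but with three narrow dimples (28 mm across).
- big_egg_in_tray: A big egg, like the other big egg, that already stands in the far dimple of the tray with wide dimples: to be left alone.
- small_egg_in_tray: A small egg that already stands in the far dimple of the tray with narrow dimples: to be left alone.
- cutter_big: Bystander, does not move: steel ring cutter, 70 mm across, 34 mm high, on the table. Origin: centre of its underside.
- cutter_small: Bystander, does not move: steel ring cutter, 52 mm across, 34 mm high, on the table. Origin: centre of its underside.
- nozzle: Bystander: steel piping nozzle, 27 mm across, 40 mm high, standing on the table. Origin: centre of its underside.
- shaker: Bystander, does not move: jar with a black cap, 45 mm across, 105 mm high, standing on the table. Origin: centre of its underside.
- big_tray_near (a point): Centre of the mouth (at the level of the tray's top face) of a dimple of the wide-dimpled tray: empty; the end of the row at the tray's -x, nearest the robot.
- big_tray_mid (a point): Centre of the mouth (at the level of the tray's top face) of a dimple of the wide-dimpled tray: empty; the middle of the row.
- small_tray_near (a point): Centre of the mouth (at the level of the tray's top face) of a dimple of the narrow-dimpled tray: empty; the end of the row at the tray's -x, nearest the robot.
- small_tray_mid (a point): Centre of the mouth (at the level of the tray's top face) of a dimple of the narrow-dimpled tray: empty; the middle of the row.
Not all that is in view belongs to the job. Leave any green or purple look-alike of the big_egg alone.

How it is judged (in metres and radians):
At the end, for the whole second after the job is handed in: Each egg stands in an empty dimple of its own tray (within 8 mm of the centre, sunk within 4 mm of its proper depth), upright within 20 degrees, at rest and released; the two eggs already there have moved less than 15 mm, the nozzle less than 30 mm (((horizontal distance between big_egg and big_tray_near below 0.008 m and z of big_egg in the frame of big_tray_near between -0.013 and -0.005 m) or (horizontal distance between big_egg and big_tray_mid below 0.008 m and z of big_egg in the frame of big_tray_mid between -0.013 and -0.005 m)) and angle between each of big_egg, big_egg_in_tray, small_egg, small_egg_in_tray's own z axis and vertical below 0.35 rad and linear speed of each of big_egg, small_egg below 0.02 m/s and angular speed of each of big_egg, small_egg below 0.2 rad/s and contact force between the fingers and big_egg below 0.05 N and distance of each of big_egg_in_tray, small_egg_in_tray from where it was at the start of the episode below 0.015 m and ((horizontal distance between small_egg and small_tray_near below 0.008 m and z of small_egg in the frame of small_tray_near between -0.011 and -0.003 m) or (horizontal distance between small_egg and small_tray_mid below 0.008 m and z of small_egg in the frame of small_tray_mid between -0.011 and -0.003 m)) and contact force between the fingers and small_egg below 0.05 N and distance of nozzle from where it was at the start of the episode below 0.03 m); the robot touches nothing.
It fails at once if an egg is squeezed too hard by the fingers: more than 130 N, both fingers' forces added (contact force between the fingers and big_egg above 130 N or contact force between the fingers and small_egg above 130 N).
It fails at once if an egg is pressed or knocked on a tray with more than 30 N, or on the rack with more than 80 N ((contact force between big_egg and big_tray above 30 N or contact force between big_egg and small_tray above 30 N or contact force between big_egg and egg_rack above 80 N) or (contact force between small_egg and big_tray above 30 N or contact force between small_egg and small_tray above 30 N or contact force between small_egg and egg_rack above 80 N)).
It fails at once if an egg is dropped: it moves free of the fingers faster than 0.6 m/s (a fall of about 2 cm) ((contact force between the fingers and big_egg below 0.01 N and linear speed of big_egg above 0.6 m/s) or (contact force between the fingers and small_egg below 0.01 N and linear speed of small_egg above 0.6 m/s)).
It fails at once if an egg that already stood in its tray is moved over 15 mm or tipped over 0.5 rad ((distance of big_egg_in_tray from where it was at the start of the episode above 0.015 m or angle between big_egg_in_tray's own z axis and vertical above 0.5 rad) or (distance of small_egg_in_tray from where it was at the start of the episode above 0.015 m or angle between small_egg_in_tray's own z axis and vertical above 0.5 rad)).
It fails at once if the piping nozzle is pushed more than 30 mm (distance of nozzle from where it was at the start of the episode above 0.03 m).
It also fails if it takes over 67 s, if anything falls off the work surface, if the arm or the gripper's body presses on something with over 40 N, if the wrist force passes 120 N, or if a joint passes its speed limit or range.

ROBOT

A 6-joint arm with a two-finger parallel gripper is mounted at the origin on a cart in front of the work surface, level with it; the furniture and walls round the work are solid. World frame = base frame: x ahead of the robot, y to its left, z up, the work surface at z = 0. Lengths are in mm, angles in rad, forces in N, time in s.
With the tool pointing down it reaches from about 275 to 1000 mm from the base axis. Payload 8.4 kg.
Tool frame: the origin (TCP) lies midway between the tips of the shut fingers; the grasp point (between the pads) lies 19 mm behind it; y points along the fingers, z is the direction in which the jaws open and shut, and the axes are right-handed (so a half turn about y gives the same grasp; the last joint's range is limited). The gripper opens to 85 mm and grips with 20 to 120 N. Pads are 22 mm wide; open, the fingers measure 114 mm over their backs; the gripper's body (76 mm by 85 mm) begins 54 mm behind the grasp point. The pads swing forward as they close: fully open they stand 13 mm farther back than shut.
Start: joints at [-1.316, 0.353, 1.633, -0, 1.155, -0.002], TCP at [158.74, -604.507, 207.981] pointing down, gripper open.
Joint ranges: [-2.63, 2.63], [-0.92, 2.1], [0.06, 2.66], [-1.3, 4.44], [0, 2.69], [-3.02, 3.02]. Speed limits (rad/s): [2.22, 2.22, 2.79, 3.14, 3.14, 3.14].

INTERFACE

Orientations are given as [roll, pitch, yaw] about the fixed x, y, z axes, in that order (R = Rz(yaw) Ry(pitch) Rx(roll)).
In Python, from rig import r, imaging gives the robot as it stands. The module is installed in compiled form; this text tells all that it offers.
- The arm moves only by the tool send_rows, never from a script. Its argument "series" is a list of rows, each a list of 6 numbers: the shift along the tool's x, y, z in m, then the turn, a rotation vector about the tool's x, y, z in degrees. In form: [[dx, dy, dz, ax, ay, az], ...]. A call has 1 to 8 rows; each row shifts and turns the commanded pose from where the row before left it, along the tool's axes as they then stand; what a row does not reach is not made up. A row lasts 1/10 s, in which the tool goes at most 50 mm and 8.59 degrees, less where a joint would pass 70% of its speed; a pose out of reach is approached as far as the arm can. A call is refused whole if a number of a shift passes 0.05 or a number of a turn 8.59, either way. A call with a gripper value outside its range is refused whole. "gripper" is the opening, from 0 (shut) to 1 (fully open), set as the call begins (left out, the last holds). The fingers move at their own pace and stop on an object; "squeeze" is the grip in N (left out, the last holds). Time passes only in rows, so rows that do not move let the fingers close. It gives the time, the measured TCP pose, the force and the opening at its end, in the units of the state.
- r.sense(): the state, without advancing time (a new reading comes with each control period).
- imaging.grab_frame(name): name is "scene" or "top"; returns a dict with "frame" (384x512x3 uint8, red, green, blue), "depth" (384x512 float32, mm along the optical axis (not along the pixel's ray), 0 where there is no reading), "intrinsics" (3x3 intrinsics, pixels), "origin" and "rotation" of the camera in the world. Camera axes: x right, y down, z forward; pixel columns grow to the right and rows downward; lengths in mm; the calibration is good to about 2 mm. A picture is of the moment at which its call begins.
- r.sign_off(): hands the job in, once; it reports no verdict.
The state is a dict: "clock": time; "qpos": joint angles; "qvel": joint speeds; "joint_efforts": joint torques, N m; "eef_pos": TCP position; "tcp_rot": TCP orientation; "contact_force": force on the tool from outside, world axes, zero at the start; "wrist_torque": the same for the moment, N m; "opening": opening from 0.0 (shut) to 1.0 (fully open).
Only numpy, scipy, OpenCV 4.12 (cv2) and the standard library are available. Lean on these libraries where they do the work, as an engineer would, in place of code of your own. Each camera call takes 0.05 s, during which the arm holds its last target.

## Working session

There is one attempt and no reset: what is moved stays moved. The work goes in short steps, Python scripts to look and compute and a tool call to move; the robot and the scene stay as the last step left them, time stands still between calls to the robot, and variables do not carry over. Pictures are saved under pics/ and viewed, and the job is handed in when it is done.

Besides the shell and the picture viewer there is one more tool, called after ">>>" by a JSON object that holds its "api" and its "payload", one argument or row to a line. send_rows: Moves the arm, as the interface text tells. Its arguments: {"type":"object","properties":{"series":{"type":"array","items":{"type":"array","items":{"type":"number"}}},"gripper":{"type":"number"},"squeeze":{"type":"number"}},"required":["series"]}

```bash
mkdir -p pics
cat > h.py <<'E'
import numpy as np, cv2
from rig import r, imaging
def shot(n,fn):
    d=imaging.grab_frame(n)
    cv2.imwrite('pics/'+fn,cv2.resize(d['frame'][:,:,::-1],(800,600),interpolation=cv2.INTER_CUBIC))
    np.savez('pics/'+fn[:-4]+'.npz',**d)
    return d
def cloud(d):
    z=d['depth'].astype(float);K=d['intrinsics']
    v,u=np.mgrid[:384,:512]
    p=np.stack([(u-K[0,2])/K[0,0]*z,(v-K[1,2])/K[1,1]*z,z],-1)
    w=p@np.array(d['rotation']).T+np.array(d['origin'])
    w[z==0]=np.nan
    return w
E
python3 - <<'E'
from h import *
for n in('scene','top'):
    d=shot(n,n+'0.png'); print(n,d['intrinsics'],d['origin'],d['rotation'])
print(r.sense())
E
```

```text
scene [[416.37987942   0.         253.43137703]
 [  0.         416.37987942 199.62201825]
 [  0.           0.           1.        ]] [ -37.64775243 1083.12245879  680.80040725] [-2.00502473  0.02426857 -2.64865549]
top [[370.27392631   0.         260.4594284 ]
 [  0.         370.27392631 190.59438692]
 [  0.           0.           1.        ]] [ 346.71197678  110.38408733 1358.80267781] [-3.00051262 -0.01201398 -1.5496981 ]
{'clock': 0.1, 'qpos': array([-1.31644411e+00,  3.53574466e-01,  1.63401233e+00, -9.54290795e-06,
        1.15523707e+00, -2.39435629e-03]), 'qvel': array([ 1.13632115e-03, -6.13102166e-04, -2.64513558e-05,  8.02327881e-05,
       -6.25815334e-04, -6.93361531e-04]), 'joint_efforts': array([ 7.95432925e-05, -6.06357765e+01, -3.42819142e+01,  6.98968051e-05,
        4.01785699e-03,  1.57861564e-05]), 'eef_pos': array([ 158.59898609, -604.08708653,  207.35984658]), 'tcp_rot': array([-1.57202755e+00, -5.77799726e-06, -2.88484222e+00]), 'contact_force': array([-0.09644234,  0.56038832,  0.04344599]), 'wrist_torque': array([0.00152478, 0.02418746, 0.01137108]), 'opening': 1.001829504282762}
```

```bash
sed -i "s/np.array(d\['rotation'\]).T/Rot.from_euler('xyz',d['rotation']).as_matrix().T/; 1a from scipy.spatial.transform import Rotation as Rot" h.py; cat h.py
```

```text
import numpy as np, cv2
from scipy.spatial.transform import Rotation as Rot
from rig import r, imaging
def shot(n,fn):
    d=imaging.grab_frame(n)
    cv2.imwrite('pics/'+fn,cv2.resize(d['frame'][:,:,::-1],(800,600),interpolation=cv2.INTER_CUBIC))
    np.savez('pics/'+fn[:-4]+'.npz',**d)
    return d
def cloud(d):
    z=d['depth'].astype(float);K=d['intrinsics']
    v,u=np.mgrid[:384,:512]
    p=np.stack([(u-K[0,2])/K[0,0]*z,(v-K[1,2])/K[1,1]*z,z],-1)
    w=p@Rot.from_euler('xyz',d['rotation']).as_matrix().T+np.array(d['origin'])
    w[z==0]=np.nan
    return w
```

View pics/scene0.png

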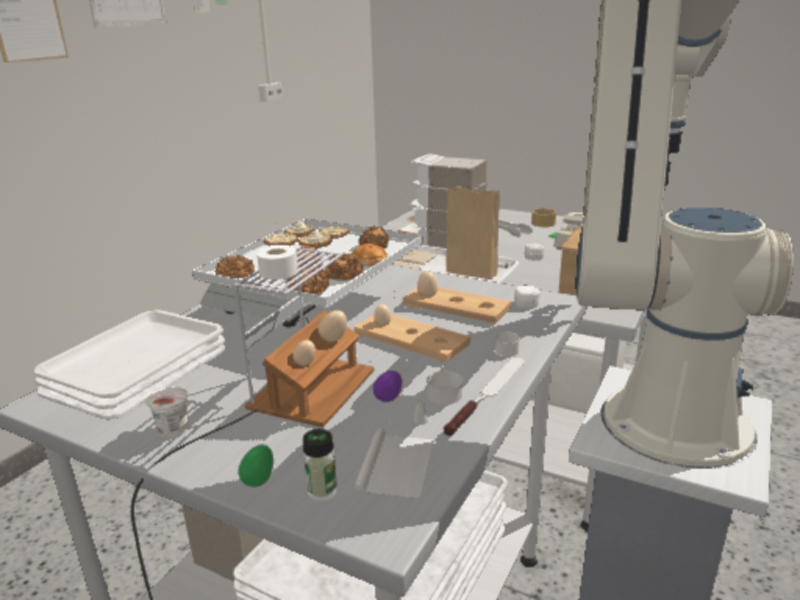

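View pics/top0.png

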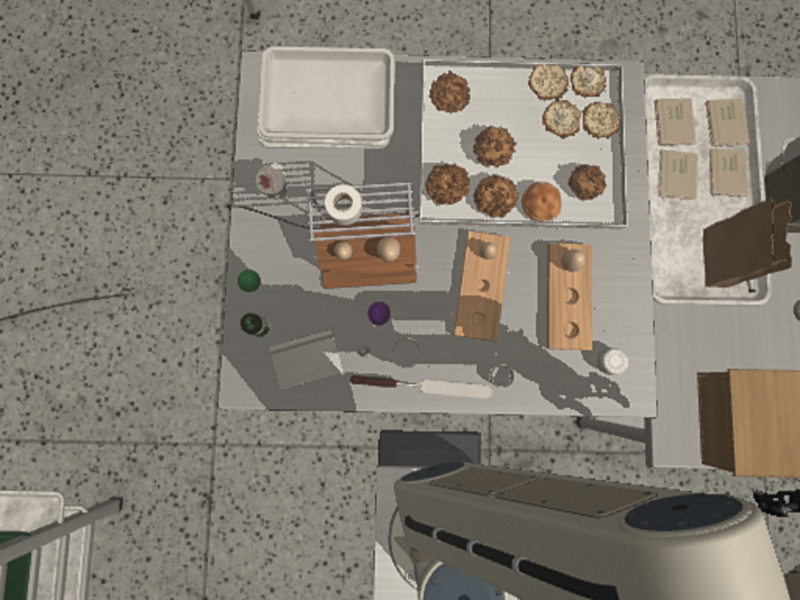

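Run:
```python
from h import *
t=dict(np.load('pics/top0.npz'));s=dict(np.load('pics/scene0.npz'))
cv2.imwrite('pics/tz.png',cv2.resize(t['frame'][110:235,190:390,::-1],(800,500),interpolation=cv2.INTER_CUBIC))
cv2.imwrite('pics/sz.png',cv2.resize(s['frame'][160:280,150:350,::-1],(800,480),interpolation=cv2.INTER_CUBIC))
for d,pts in((t,[(343,250),(388,248),(488,250),(484,286),(478,319),(573,258),(571,296),(571,330),(345,245),(360,230),(340,280),(363,350),(407,350),(500,375),(255,324),(378,313),(248,280),(490,240),(560,340)]),(s,[(304,352),(333,325),(382,315),(428,285),(411,330),(444,340),(420,410),(320,440)])):
    w=cloud(d)
    for u,v in pts: print((u,v),np.round(w[int(v*.64),int(u*.64)],1))
```

```text
(343, 250) [620.6 240.8 140.4]
(388, 248) [626.3 143.2 155.8]
(488, 250) [645.4 -83.3  65.2]
(484, 286) [571.1 -80.7   9.3]
(478, 319) [492.8 -66.3   8.6]
(573, 258) [ 628.9 -272.8   78.3]
(571, 296) [ 553.3 -287.7   10.2]
(571, 330) [ 471.9 -286.4    9.7]
(345, 245) [636.2 238.8 132.8]
(360, 230) [673.1 207.4 114.6]
(340, 280) [578.1 259.4  10.5]
(363, 350) [414.2 199.5   1.8]
(407, 350) [416.7  97.2  -3.7]
(500, 375) [ 363.2 -123.2   -2.9]
(255, 324) [461.3 427.8 106.1]
(378, 313) [496.  166.5  63.1]
(248, 280) [563.7 461.2  66.3]
(490, 240) [682.  -93.4  22.1]
(560, 340) [ 448.2 -256.3   24.2]
(304, 352) [612.6 255.8 125.4]
(333, 325) [610.3 160.4 137.1]
(382, 315) [639.7 -74.9  54.6]
(428, 285) [ 618.  -266.6   59.4]
(411, 330) [573.6 -92.8  21. ]
(444, 340) [486.  -79.9  22.6]
(420, 410) [407.5 201.3  28.9]
(320, 440) [452.9 441.9 106. ]
```

View pics/tz.png

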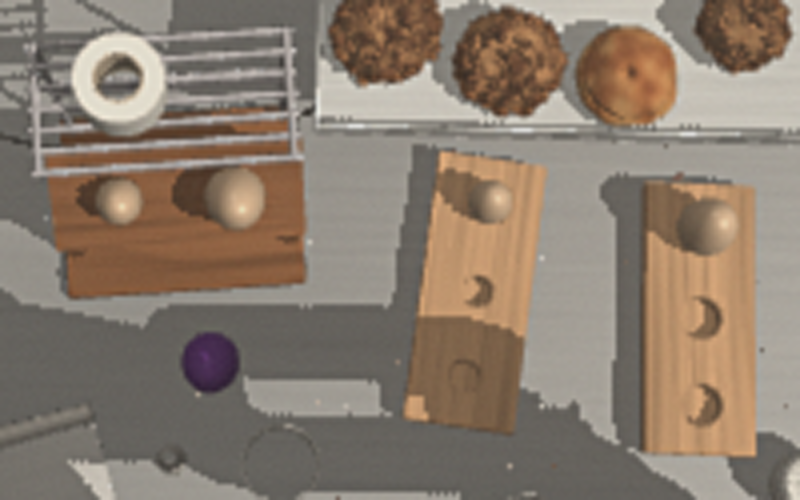

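View pics/sz.png

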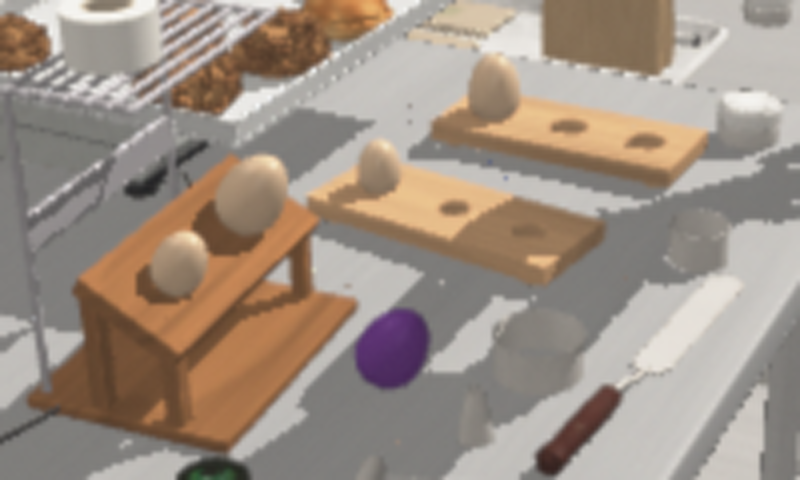

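```bash
cat > fit.py <<'E'
from h import *
from scipy.optimize import least_squares
def egg_res(p,P,R,H,n0):
    n=Rot.from_rotvec([p[3],p[4],0]).apply(n0)
    d=P-p[:3]; a=d@n; rad=np.linalg.norm(d-np.outer(a,n),axis=1)
    k=np.where(a<0,R,H-R) # center at widest
    q=np.sqrt((rad/R)**2+(a/k)**2)
    return (q-1)*R
def fit_egg(W,c,R,H,n0,tilt=True):
    p=np.r_[c,0,0]
    for it in range(4):
        m=np.isfinite(W).all(-1)
        P=W[m]; rr=np.abs(egg_res(p,P,R,H,n0)); P=P[rr<[12,8,6,5][it]]
        P=P[(P-p[:3])@n0>-(R-12)]
        f=(lambda q:egg_res(q,P,R,H,n0)) if tilt else (lambda q:egg_res(np.r_[q[:3],0,0],P,R,H,n0))
        sol=least_squares(f,p,loss='soft_l1',f_scale=1.5); p=sol.x
        if not tilt:p[3:]=0
    return p,len(P),np.sqrt(np.mean(egg_res(p,P,R,H,n0)**2)),Rot.from_rotvec([p[3],p[4],0]).apply(n0)
def rect(W,box,z0=21.5,z1=26.5):
    x0,x1,y0,y1=box
    m=(W[...,0]>x0)&(W[...,0]<x1)&(W[...,1]>y0)&(W[...,1]<y1)&(W[...,2]>z0)&(W[...,2]<z1)
    lab,n=None,None
    k,l,st,_=cv2.connectedComponentsWithStats(m.astype(np.uint8))
    i=1+np.argmax(st[1:,4]); Q=W[l==i]
    return cv2.minAreaRect(Q[:,:2].astype(np.float32)),Q[:,2].mean(),len(Q)
E
python3 - <<'E'
from fit import *
t=dict(np.load('pics/top0.npz'));s=dict(np.load('pics/scene0.npz'))
Wt,Ws=cloud(t),cloud(s)
n0=np.array([-.5,0,.866])
for nm,W in(('top',Wt),('scene',Ws)):
    print(nm)
    tab=W[(W[...,2]<8)&(W[...,2]>-8)&(W[...,0]>380)&(W[...,0]<560)&(W[...,1]>-300)&(W[...,1]<150)];print('table z',np.median(tab[:,2]),len(tab))
    for n,c,R,H,nn in(('big',(627,148,117),26,70,n0),('small',(630,248,107),20,52,n0),('bigT',(630,-283,41),26,70,np.array([0,0,1.])),('smT',(648,-85,37),20,52,np.array([0,0,1.]))):
        for tilt in (True,False):
            p,k,e,a=fit_egg(W.reshape(-1,3),c,R,H,nn,tilt); print(n,np.round(p[:3],1),k,round(e,2),np.round(a,3))
    for b in((430,720,-170,-10),(430,720,-370,-210)): print(rect(W,b))
    # board
    m=(W[...,0]>580)&(W[...,0]<690)&(W[...,1]>80)&(W[...,1]<310)&(W[...,2]>60)&(W[...,2]<160)
    Q=W[m]; rng=np.random.default_rng(0);best=0
    for _ in range(500):
        a=Q[rng.choice(len(Q),3,0)];n=np.cross(a[1]-a[0],a[2]-a[0]);L=np.linalg.norm(n)
        if L<100: continue
        n/=L; n*=np.sign(n[2]); i=np.abs((Q-a[0])@n)<1.5
        if n[2]<.95 and n[2]>.7 and i.sum()>best: best=i.sum();bi=i
    P=Q[bi];c=P.mean(0);n=np.linalg.svd(P-c)[2][2];n*=np.sign(n[2])
    print('board',c,n,best,'yaw',np.degrees(np.arctan2(-n[1],-n[0])),P.min(0),P.max(0))
E
```

```text
top
table z -0.02388656388166055 4377
big [633.1 142.8 116.3] 191 1.13 [-0.524 -0.039  0.851]
big [632.8 142.3 116.1] 191 1.16 [-0.5    0.     0.866]
small [630.5 245.6 108.3] 133 1.73 [-0.51  -0.206  0.835]
small [630.2 243.1 108.1] 128 1.51 [-0.5    0.     0.866]
bigT [ 632.6 -284.5   40.9] 180 1.4 [-0.057  0.02   0.998]
bigT [ 631.9 -284.3   41. ] 177 1.33 [0. 0. 1.]
smT [652.1 -87.6  37.3] 101 1.31 [-0.068  0.066  0.995]
smT [651.4 -87.   37.3] 100 1.25 [0. 0. 1.]
(((571.570068359375, -77.2538070678711), (100.20726013183594, 249.99559020996094), 82.92537689208984), np.float64(23.96629091833825), 1032)
(((553.1355590820312, -281.80853271484375), (100.63045501708984, 247.4879608154297), 88.81844329833984), np.float64(23.893383634229433), 929)
board [635.29743543 194.82973495  98.48767344] [-0.48550117 -0.04872868  0.87287693] 501 yaw 5.731456542536239 [590.38143087  81.11284837  76.61862471] [681.65841608 306.10591709 121.33717594]
scene
table z 2.6788675413673673 1939
big [630.1 140.2 117.4] 275 1.41 [-0.556  0.05   0.83 ]
big [629.2 140.5 117.6] 274 1.5 [-0.5    0.     0.866]
small [625.9 241.4 108.4] 215 1.93 [-0.48  -0.012  0.877]
small [626.  241.3 108.5] 215 1.92 [-0.5    0.     0.866]
bigT [ 627.2 -287.2   43.3] 165 1.84 [-0.028  0.083  0.996]
bigT [ 627.1 -286.6   44.2] 164 1.91 [0. 0. 1.]
smT [647.2 -90.7  39.6] 108 2.0 [-0.037  0.088  0.995]
smT [647.1 -90.3  40.3] 109 2.06 [0. 0. 1.]
(((566.68994140625, -78.6304702758789), (105.73796844482422, 252.68421936035156), 82.26314544677734), np.float64(25.057644609051955), 414)
(((489.12945556640625, -283.0655517578125), (117.24534606933594, 111.38981628417969), 0.0456819161772728), np.float64(25.054636641688745), 150)
board [628.83666094 215.91599467 100.58159614] [-0.49730355 -0.03498185  0.86687107] 659 yaw 4.023732110151621 [585.38859687  80.80906168  78.09502437] [681.83163236 304.49251312 125.99382477]
```

Run:
```python
from fit import *
for nm in('top','scene'):
    W=cloud(dict(np.load(f'pics/{nm}0.npz')))
    dz=0 if nm=='top' else 1.5
    # board points: plane with n (-.5,0,.866)
    m=(W[...,0]>570)&(W[...,0]<700)&(W[...,1]>70)&(W[...,1]<320)&(W[...,2]>70)&(W[...,2]<135)
    for yaw in (0,2,4):
        y=np.radians(yaw);n=np.array([-.5*np.cos(y),-.5*np.sin(y),.866])
        Q=W[m];h=Q@n;hh,e=np.histogram(h,np.arange(h.min(),h.max(),1));print(nm,yaw,hh.max(),e[hh.argmax()])
    # front board edge: per pixel column-ish bin by y, min x of board pts
    y=np.radians(3);n=np.array([-.5*np.cos(y),-.5*np.sin(y),.866]);h=Q@n
    hh,e=np.histogram(h,np.arange(h.min(),h.max(),1));h0=e[hh.argmax()]+.5
    P=Q[np.abs(h-h0)<3.5]
    print(P[:,1].min(),P[:,1].max(),len(P))
    yb=np.arange(90,300,8);
    xs=np.array([np.percentile(P[np.abs(P[:,1]-b)<5][:,0],2) if (np.abs(P[:,1]-b)<5).sum()>3 else np.nan for b in yb])
    g=np.isfinite(xs);k=np.polyfit(yb[g],xs[g],1);r_=xs-np.polyval(k,yb);g&=np.abs(r_)<3;k=np.polyfit(yb[g],xs[g],1)
    print('board front edge yaw',np.degrees(np.arctan(-k[0])),np.polyval(k,192), g.sum())
    # shelf
    m2=(W[...,0]>580)&(W[...,0]<820)&(W[...,1]>60)&(W[...,1]<340)&(W[...,2]>244)&(W[...,2]<262)
    S=W[m2]; print('shelf',cv2.minAreaRect(S[:,:2].astype(np.float32)),len(S), S[:,2].mean())
    m3=(W[...,0]>500)&(W[...,0]<640)&(W[...,1]>60)&(W[...,1]<340)&(W[...,2]>7+dz)&(W[...,2]<14+dz)
    B=W[m3]; xs=np.array([np.percentile(B[np.abs(B[:,1]-b)<5][:,0],3) if (np.abs(B[:,1]-b)<5).sum()>3 else np.nan for b in yb])
    g=np.isfinite(xs);k=np.polyfit(yb[g],xs[g],1);r_=xs-np.polyval(k,yb);g&=np.abs(r_)<4;k=np.polyfit(yb[g],xs[g],1)
    print('base front yaw',np.degrees(np.arctan(-k[0])),g.sum(), B[:,2].mean())
```

```text
top 0 106 -230.93084249892334
top 2 135 -236.96344878725145
top 4 181 -239.57261710099985
73.31462894914199 306.10591709169637 780
board front edge yaw 4.536606057726073 601.1558950087848 25
shelf ((674.89208984375, 196.91494750976562), (108.13501739501953, 209.69696044921875), 5.124149322509766) 873 255.71480970200238
base front yaw 4.603101658148599 21 11.15611029782047
scene 0 127 -227.80746781719193
scene 2 194 -231.8377206559631
scene 4 253 -234.45775642371598
71.20518985474212 305.20649690838013 1019
board front edge yaw 5.160713966166809 595.8831422666126 27
shelf ((669.98095703125, 195.47962951660156), (107.24031829833984, 213.00550842285156), 5.302004337310791) 574 256.69778102584723
base front yaw 5.426824972051117 27 13.566226243051725
```

```bash
cat > plan.py <<'E'
from h import *
def pose():
    s=r.sense(); return np.array(s['eef_pos']),Rot.from_euler('xyz',s['tcp_rot']),s
def target(y,z):
    y=np.array(y,float);y/=np.linalg.norm(y);z=np.array(z,float);z-=y*(z@y);z/=np.linalg.norm(z)
    return Rot.from_matrix(np.stack([np.cross(y,z),y,z],1))
def rows(p1,R1,n,p0=None,R0=None,dec=4):
    if p0 is None: p0,R0,_=pose()
    w=(R0.inv()*R1).as_rotvec(degrees=True)/n
    w=np.round(w,2); out=[]
    p=np.array(p0,float);R=R0
    for i in range(n):
        goal=p0+(np.array(p1)-p0)*(i+1)/n
        d=np.round(R.inv().apply(goal-p)/1000,dec)
        out.append(list(map(float,list(d)+list(w))));p=p+R.apply(d*1000);R=R*Rot.from_rotvec(w,degrees=True)
    for o in out: print(o)
    print('len/row',np.linalg.norm(np.array(p1)-p0)/n,'end',np.round(p,1))
    return p,R
def info():
    p,R,s=pose();M=R.as_matrix();print(round(s['clock'],2),np.round(p,1),'y',np.round(M[:,1],3),'z',np.round(M[:,2],3),'F',np.round(s['contact_force'],1),'op',round(s['opening'],3),'q',np.round(s['qpos'],2))
yaw=np.radians(4.9)
rx=np.array([np.cos(yaw),np.sin(yaw),0]);ry=np.array([-np.sin(yaw),np.cos(yaw),0])
nb=-.5*rx+np.array([0,0,.866])
Rrack=target(-nb,-ry)
E
python3 - <<'E'
from plan import *
p,R,_=pose()
a=rows((330,-330,330),R,8); b=rows((480,-60,330),R,8,*a)
c=rows((566,136,235),Rrack,8,*b)
E
```

```text
[-0.0294, -0.0153, -0.0277, 0.0, 0.0, 0.0]
[-0.0294, -0.0153, -0.0277, 0.0, 0.0, 0.0]
[-0.0295, -0.0153, -0.0277, 0.0, 0.0, 0.0]
[-0.0294, -0.0153, -0.0278, 0.0, 0.0, 0.0]
[-0.0294, -0.0153, -0.0277, 0.0, 0.0, 0.0]
[-0.0294, -0.0153, -0.0277, 0.0, 0.0, 0.0]
[-0.0295, -0.0153, -0.0277, 0.0, 0.0, 0.0]
[-0.0294, -0.0153, -0.0277, 0.0, 0.0, 0.0]
len/row 43.21867467530638 end [ 330. -330.  330.]
[-0.0267, 0.0, -0.0279, 0.0, 0.0, 0.0]
[-0.0267, 0.0001, -0.0279, 0.0, 0.0, 0.0]
[-0.0267, 0.0, -0.0279, 0.0, 0.0, 0.0]
[-0.0267, 0.0001, -0.0278, 0.0, 0.0, 0.0]
[-0.0267, -0.0, -0.0279, 0.0, 0.0, 0.0]
[-0.0267, 0.0, -0.0279, 0.0, 0.0, 0.0]
[-0.0267, 0.0001, -0.0279, 0.0, 0.0, 0.0]
[-0.0267, 0.0, -0.0279, 0.0, 0.0, 0.0]
len/row 38.60969460630347 end [480. -60. 330.]
[-0.0166, 0.0119, -0.021, 0.33, 1.2, 3.74]
[-0.0154, 0.0128, -0.0213, 0.33, 1.2, 3.74]
[-0.0141, 0.0137, -0.0218, 0.33, 1.2, 3.74]
[-0.0126, 0.0144, -0.0221, 0.33, 1.2, 3.74]
[-0.0113, 0.0151, -0.0224, 0.33, 1.2, 3.74]
[-0.0098, 0.0156, -0.0227, 0.33, 1.2, 3.74]
[-0.0082, 0.016, -0.0231, 0.33, 1.2, 3.74]
[-0.0067, 0.0165, -0.0232, 0.33, 1.2, 3.74]
len/row 29.272773462311743 end [566. 136. 235.]
```

>>> {"api": "send_rows", "payload": {
  "series": [
    [-0.029, -0.015, -0.028, 0, 0, 0],
    [-0.029, -0.015, -0.028, 0, 0, 0],
    [-0.029, -0.015, -0.028, 0, 0, 0],
    [-0.029, -0.015, -0.028, 0, 0, 0],
    [-0.029, -0.015, -0.028, 0, 0, 0],
    [-0.029, -0.015, -0.028, 0, 0, 0],
    [-0.029, -0.015, -0.028, 0, 0, 0],
    [-0.029, -0.015, -0.028, 0, 0, 0]
  ],
  "gripper": 1.0
}}

```text
clock: 0.9
eef_pos: [326.6, -327.3, 328.4]
tcp_rot: [-1.571, -0.0, -2.885]
contact_force: [1.9, 0.9, 0.4]
opening: 0.999
```

>>> {"api": "send_rows", "payload": {
  "series": [
    [-0.027, 0, -0.028, 0, 0, 0],
    [-0.027, 0, -0.028, 0, 0, 0],
    [-0.027, 0, -0.028, 0, 0, 0],
    [-0.027, 0, -0.028, 0, 0, 0],
    [-0.027, 0, -0.028, 0, 0, 0],
    [-0.027, 0, -0.028, 0, 0, 0],
    [-0.027, 0, -0.028, 0, 0, 0],
    [-0.027, 0, -0.028, 0, 0, 0]
  ]
}}

```text
clock: 1.7
eef_pos: [478.6, -55.8, 327.8]
tcp_rot: [-1.571, -0.0, -2.885]
contact_force: [0.7, -0.2, -0.1]
opening: 0.998
```

Run:
```python
from plan import *
info()
c=rows((566,136,235),Rrack,8)
```

```text
1.7 [478.6 -55.8 327.8] y [-0. -0. -1.] z [ 0.254 -0.967  0.   ] F [ 0.7 -0.2 -0.1] op 0.998 q [-0.12  0.02  1.77 -0.    1.34  1.19]
[-0.0167, 0.0116, -0.0204, 0.32, 1.2, 3.74]
[-0.0154, 0.0125, -0.0208, 0.32, 1.2, 3.74]
[-0.0142, 0.0134, -0.0212, 0.32, 1.2, 3.74]
[-0.0128, 0.0142, -0.0216, 0.32, 1.2, 3.74]
[-0.0114, 0.0148, -0.0219, 0.32, 1.2, 3.74]
[-0.0099, 0.0153, -0.0222, 0.32, 1.2, 3.74]
[-0.0085, 0.0159, -0.0225, 0.32, 1.2, 3.74]
[-0.0069, 0.0163, -0.0227, 0.32, 1.2, 3.74]
len/row 28.78982952166983 end [566.  136.  234.9]
```

>>> {"api": "send_rows", "payload": {
  "series": [
    [-0.0167, 0.0116, -0.0204, 0.32, 1.2, 3.74],
    [-0.0154, 0.0125, -0.0208, 0.32, 1.2, 3.74],
    [-0.0142, 0.0134, -0.0212, 0.32, 1.2, 3.74],
    [-0.0128, 0.0142, -0.0216, 0.32, 1.2, 3.74],
    [-0.0114, 0.0148, -0.0219, 0.32, 1.2, 3.74],
    [-0.01, 0.0153, -0.0222, 0.32, 1.2, 3.74],
    [-0.0085, 0.0159, -0.0225, 0.32, 1.2, 3.74],
    [-0.007, 0.0163, -0.0227, 0.32, 1.2, 3.74]
  ],
  "gripper": 0.82
}}

```text
clock: 2.5
eef_pos: [565.9, 135.6, 234.9]
tcp_rot: [-1.573, 0.526, -3.058]
contact_force: [1.0, -1.9, -0.9]
opening: 0.82
```

Run:
```python
from plan import *
info()
t=shot('top','top1.png');s=shot('scene','scene1.png')
cv2.imwrite('pics/t1z.png',cv2.resize(t['frame'][100:220,170:330,::-1],(800,600),interpolation=cv2.INTER_CUBIC))
cv2.imwrite('pics/s1z.png',cv2.resize(s['frame'][130:280,130:330,::-1],(800,600),interpolation=cv2.INTER_CUBIC))
```

```text
2.5 [565.9 135.6 234.9] y [ 0.5    0.044 -0.865] z [ 0.085 -0.996 -0.002] F [ 1.  -1.9 -0.9] op 0.82 q [ 0.3   0.02  2.11 -0.22  0.51  1.95]
```

View pics/t1z.png

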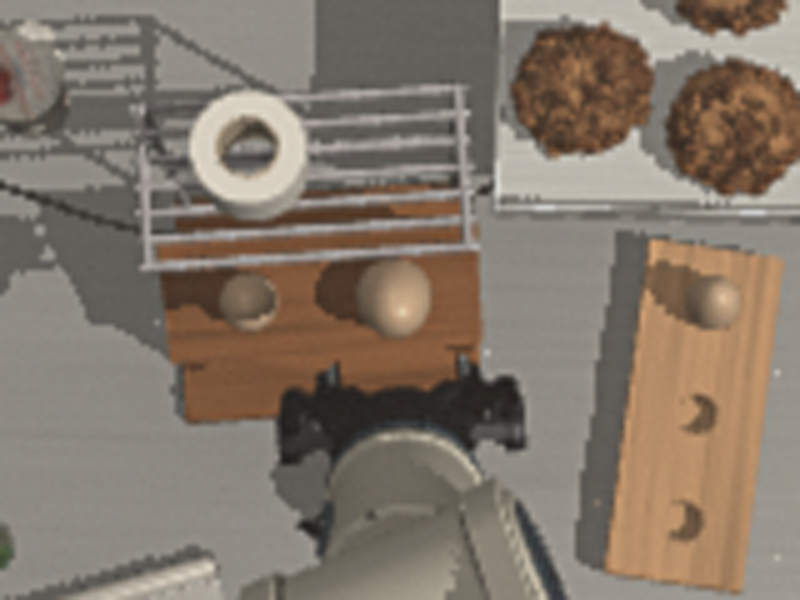

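View pics/s1z.png

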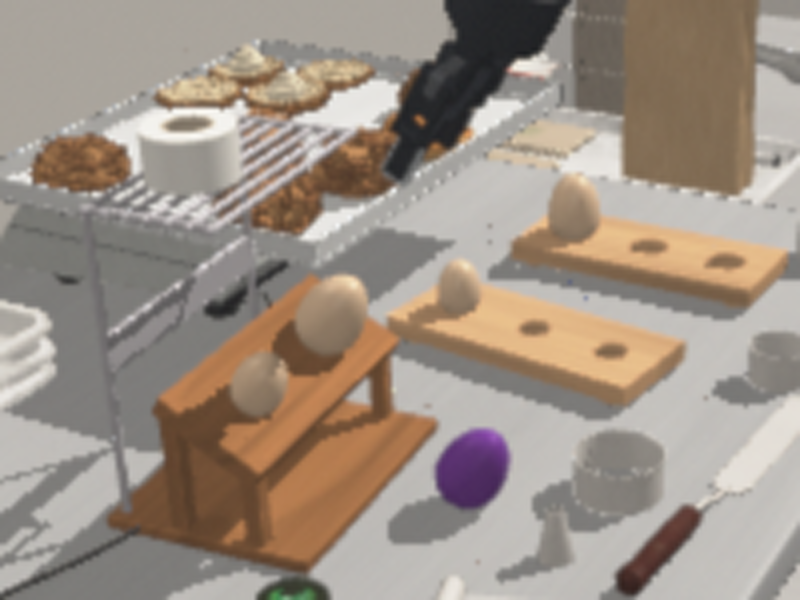

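Run:
```python
from plan import *
p,R,_=pose()
for nm in('top','scene'):
    d=dict(np.load(f'pics/{nm}1.npz'));W=cloud(d);W0=cloud(dict(np.load(f'pics/{nm}0.npz')))
    new=np.abs(W[...,2]-W0[...,2])>15
    L=R.inv().apply((W-p).reshape(-1,3)).reshape(W.shape)  # tool coords
    m=new&(L[...,1]>-80)&(L[...,1]<20)&(np.abs(L[...,2])<75)&(np.abs(L[...,0])<30)
    Q=L[m]; print(nm,len(Q),'y max',np.sort(Q[:,1])[-8:])
    for side in(1,-1):
        for a,b in((-15,5),(-25,-15),(-35,-25),(-45,-35)):
            q=Q[(Q[:,1]>a)&(Q[:,1]<b)&(Q[:,2]*side>0)]
            if len(q)>2: print(side,a,len(q),'x',np.round(np.percentile(q[:,0],[5,50,95]),1),'z',np.round(np.percentile(q[:,2],[5,50,95]),1))
```

```text
top 43 y max [-44.11886942 -42.59245192 -42.50746622 -40.89459933 -39.86277686
 -39.55028747 -38.62994606 -37.21011524]
1 -45 6 x [-14.8 -12.2  -2.5] z [34.9 35.2 40.6]
scene 144 y max [-36.05427989 -35.38658688 -35.3606651  -35.14263826 -34.61368403
 -34.5546056  -33.95595837 -33.51911183]
1 -45 15 x [-0.9  6.2 11.3] z [32.8 34.6 38.4]
-1 -45 17 x [-8.7  5.3 11.7] z [-48.4 -43.9 -40. ]
```

Run:
```python
from plan import *
p,R,_=pose()
def proj(d,X):
    c=Rot.from_euler('xyz',d['rotation']).inv().apply(np.array(X)-d['origin']);q=d['intrinsics']@c;return q[:2]/q[2],c[2]
for nm in('top','scene'):
    d=dict(np.load(f'pics/{nm}1.npz'));W=cloud(d)
    for l in([0,0,0],[0,-7,35],[0,-7,-35],[0,-7,-45],[0,-7,45]):
        print(nm,l,proj(d,p+R.apply(l)))
d=dict(np.load('pics/scene1.npz'));print(np.round(d['depth'][160:180,218:240]).astype(int))
cv2.imwrite('pics/s1f.png',cv2.resize(d['frame'][130:190,210:280,::-1],(700,600),interpolation=cv2.INTER_NEAREST))
d=dict(np.load('pics/top1.npz'));cv2.imwrite('pics/t1f.png',cv2.resize(d['frame'][160:205,220:280,::-1],(800,600),interpolation=cv2.INTER_NEAREST))
```

```text
top [0, 0, 0] (array([249.237945  , 172.11535625]), np.float64(1145.5920399213062))
top [0, -7, 35] (array([260.62415524, 172.14170951]), np.float64(1139.8436656916692))
top [0, -7, -35] (array([237.90631012, 173.56182747]), np.float64(1138.3467863677577))
top [0, -7, -45] (array([234.65602553, 173.7650064 ]), np.float64(1138.1329464643418))
top [0, -7, 45] (array([263.86469178, 171.93913993]), np.float64(1140.0575055950853))
scene [0, 0, 0] (array([228.91893259, 178.13239636]), np.float64(1204.5211687554684))
scene [0, -7, 35] (array([235.13380493, 172.19950841]), np.float64(1229.721796537733))
scene [0, -7, -35] (array([224.40555012, 180.66584152]), np.float64(1171.654412677381))
scene [0, -7, -45] (array([222.78551612, 181.94431111]), np.float64(1163.3590721259022))
scene [0, -7, 45] (array([236.58425878, 171.05486506]), np.float64(1238.0171370892117))
[[1664 1664 1665 1664 1662 1665 1663 1666 1569 1559 1104 1101 1105 1105
  1102 1109 1121 1547 1090 1090 1091 1115]
 [1658 1654 1655 1657 1658 1643 1643 1652 1568 1557 1104 1101 1103 1107
  1103 1107 1110 1120 1097 1091 1097 1118]
 [
[... 1368 characters left out ...]
492 1505]
 [1459 1468 1468 1456 1466 1464 1467 1467 1465 1152 1147 1142 1139 1143
  1143 1469 1474 1474 1481 1492 1493 1497]
 [1469 1464 1458 1462 1462 1469 1468 1467 1471 1474 1151 1149 1147 1148
  1152 1470 1473 1483 1481 1495 1497 1502]
 [1466 1459 1461 1460 1455 1465 1468 1474 1475 1477 1476 1452 1149 1452
  1462 1470 1474 1480 1483 1500 1501 1512]
 [1463 1459 1456 1460 1468 1473 1466 1478 1475 1474 1440 1440 1449 1457
  1462 1469 1477 1479 1490 1496 1508 1828]
 [1468 1469 1464 1461 1466 1468 1478 1476 1427 1429 1437 1451 1454 1456
  1461 1467 1477 1483 1486 1817 1820 1825]
 [1480 1481 1474 1480 1474 1482 1475 1422 1432 1431 1442 1443 1449 1463
  1460 1473 1478 1482 1802 1806 1807 1816]]
```

View pics/s1f.png

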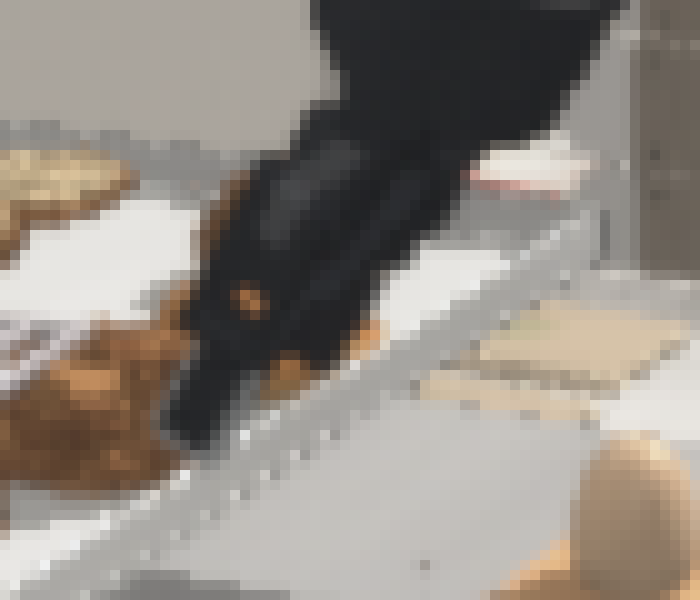

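View pics/t1f.png

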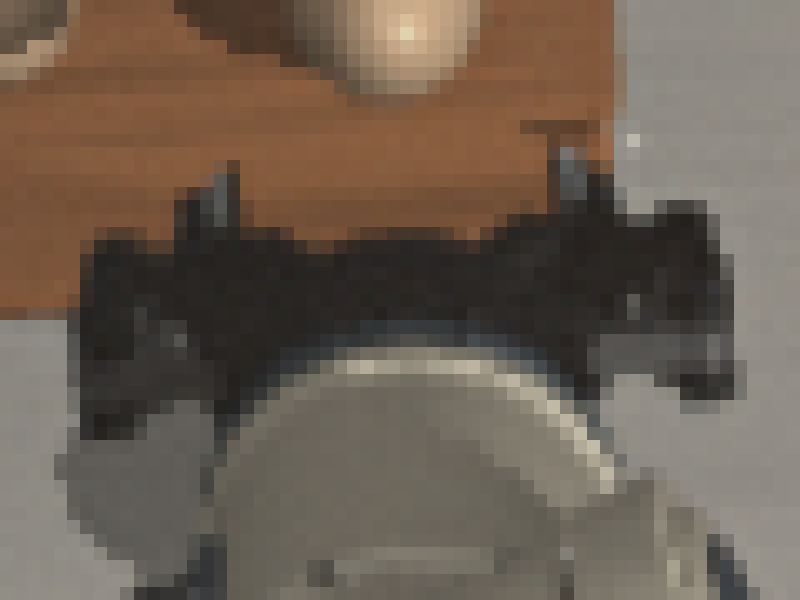

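Run:
```python
from plan import *
p,R,_=pose()
d=dict(np.load('pics/scene1.npz'));W=cloud(d)
L=R.inv().apply((W-p).reshape(-1,3)).reshape(W.shape)
for v in range(164,177,2): print(v,[tuple(np.round(L[v,u]).astype(int)) for u in range(225,237) if 1080<d['depth'][v,u]<1200])
d=dict(np.load('pics/top1.npz'));W=cloud(d)
L=R.inv().apply((W-p).reshape(-1,3)).reshape(W.shape)
print()
for v in range(170,178,1): print(v,[(u,)+tuple(np.round(L[v,u]).astype(int)) for u in list(range(233,240))+list(range(259,266)) if d['depth'][v,u]<1200])
```

```text
164 [(np.int64(-10), np.int64(-63), np.int64(-38)), (np.int64(-1), np.int64(-82), np.int64(-67)), (np.int64(2), np.int64(-83), np.int64(-66)), (np.int64(5), np.int64(-87), np.int64(-70)), (np.int64(7), np.int64(-88), np.int64(-69)), (np.int64(9), np.int64(-89), np.int64(-67)), (np.int64(11), np.int64(-91), np.int64(-67)), (np.int64(13), np.int64(-92), np.int64(-66))]
166 [(np.int64(-9), np.int64(-58), np.int64(-42)), (np.int64(-4), np.int64(-65), np.int64(-50)), (np.int64(-2), np.int64(-66), np.int64(-50)), (np.int64(0), np.int64(-67), np.int64(-48)), (np.int64(2), np.int64(-69), np.int64(-48)), (np.int64(9), np.int64(-81), np.int64(-65)), (np.int64(11), np.int64(-82), np.int64(-64)), (np.int64(13), np.int64(-84), np.int64(-64)), (np.int64(11), np.int64(-75), np.int64(-45))]
168 [(np.int64(-8), np.int64(-52), np.int64(-44)), (np.int64(-4), np.int64(-57), np.int64(-50)), (np.int64(-3), np.int64(-57), np.int64(-46)), (np.int64(0), np.int64(-61), np.int64(-49)), (np.int64(2), np.int64(-61), np.int64(-47)), (np.int64(5), np.int64(-63), np.int64(-46)), (np.int64(7), np.int64(-66), np.int6
[... 3692 characters left out ...]
0), np.int64(-44)), (235, np.int64(-16), np.int64(-82), np.int64(-41)), (236, np.int64(-17), np.int64(-84), np.int64(-38)), (237, np.int64(-15), np.int64(-80), np.int64(-36)), (238, np.int64(-21), np.int64(-98), np.int64(-32)), (239, np.int64(-21), np.int64(-97), np.int64(-29)), (259, np.int64(-20), np.int64(-107), np.int64(27)), (260, np.int64(-20), np.int64(-107), np.int64(30)), (261, np.int64(-19), np.int64(-105), np.int64(33)), (262, np.int64(-17), np.int64(-101), np.int64(36)), (263, np.int64(-16), np.int64(-96), np.int64(39)), (264, np.int64(-14), np.int64(-92), np.int64(42)), (265, np.int64(-10), np.int64(-82), np.int64(45))]<stdin>:9: RuntimeWarning: invalid value encountered in cast
```

Run:
```python
from plan import *
info()
d=shot('scene','scene2.png');t=shot('top','top2.png')
p,R,_=pose();info()
for d in(d,t):
    W=cloud(d);L=R.inv().apply((W-p).reshape(-1,3)).reshape(W.shape)
    m=(np.abs(L[...,2])<60)&(np.abs(L[...,2])>25)&(np.abs(L[...,0])<16)&(L[...,1]<20)&(L[...,1]>-70)
    for sd in(1,-1):
        q=L[m&(L[...,2]*sd>0)]; q=q[np.argsort(-q[:,1])][:12];print(np.round(q,0).tolist())
```

```text
2.6 [563.9 136.2 232.3] y [ 0.496  0.043 -0.867] z [ 0.087 -0.996 -0.   ] F [-0.9 -0.9  0.2] op 0.819 q [ 0.3   0.02  2.11 -0.22  0.51  1.95]
2.7 [565.1 134.7 234.5] y [ 0.496  0.043 -0.867] z [ 0.087 -0.996  0.001] F [0.  0.5 0.3] op 0.82 q [ 0.3   0.02  2.1  -0.21  0.51  1.94]
[[7.0, -32.0, 38.0], [4.0, -35.0, 33.0], [3.0, -37.0, 35.0], [11.0, -38.0, 31.0], [5.0, -38.0, 37.0], [9.0, -38.0, 35.0], [1.0, -38.0, 30.0], [7.0, -39.0, 31.0], [1.0, -39.0, 36.0], [14.0, -40.0, 31.0], [4.0, -42.0, 34.0], [13.0, -42.0, 32.0]]
[[7.0, -32.0, -40.0], [-3.0, -33.0, -42.0], [3.0, -34.0, -41.0], [-1.0, -35.0, -42.0], [10.0, -36.0, -43.0], [12.0, -36.0, -40.0], [-4.0, -36.0, -42.0], [6.0, -36.0, -42.0], [15.0, -39.0, -42.0], [-5.0, -39.0, -43.0], [-8.0, -40.0, -40.0], [3.0, -41.0, -48.0]]
[[-1.0, -33.0, 34.0], [1.0, -35.0, 33.0], [-6.0, -40.0, 43.0], [-8.0, -42.0, 34.0], [-11.0, -42.0, 37.0], [-11.0, -43.0, 40.0], [-7.0, -44.0, 45.0], [-12.0, -45.0, 34.0], [-10.0, -50.0, 39.0], [-7.0, -50.0, 42.0], [-11.0, -52.0, 36.0], [-8.0, -53.0, 45.0]]
[[-9.0, -33.0, -41.0], [-11.0, -36.0, -38.0], [-7.0, -43.0, -47.0], [-7.0, -43.0, -44.0], [-10.0, -44.0, -41.0], [-11.0, -46.0, -38.0], [-6.0, -49.0, -47.0], [-7.0, -50.0, -50.0], [-6.0, -50.0, -44.0], [-11.0, -56.0, -40.0], [-12.0, -58.0, -37.0], [-10.0, -61.0, -38.0]]
```

>>> {"api": "send_rows", "payload": {
  "series": [
    [0, 0, 0, 0, 0, 0],
    [0, 0, 0, 0, 0, 0],
    [0, 0, 0, 0, 0, 0],
    [0, 0, 0, 0, 0, 0],
    [0, 0, 0, 0, 0, 0],
    [0, 0, 0, 0, 0, 0],
    [0, 0, 0, 0, 0, 0],
    [0, 0, 0, 0, 0, 0]
  ],
  "gripper": 0.0,
  "squeeze": 20
}}

```text
clock: 3.5
eef_pos: [565.8, 134.4, 235.2]
tcp_rot: [-1.571, 0.523, -3.056]
contact_force: [0.4, 0.2, 0.1]
opening: 0.001
```

Run:
```python
from plan import *
d=shot('scene','scene3.png');t=shot('top','top3.png')
p,R,_=pose();info()
for d in(d,t):
    W=cloud(d);L=R.inv().apply((W-p).reshape(-1,3)).reshape(W.shape)
    m=(np.abs(L[...,2])<35)&(np.abs(L[...,0])<20)&(L[...,1]<20)&(L[...,1]>-70)
    q=L[m]; q=q[np.argsort(-q[:,1])][:25];print(np.round(q,0).astype(int).tolist())
cv2.imwrite('pics/s3f.png',cv2.resize(np.vstack([np.load('pics/scene3.npz')['frame'][130:190,210:280,::-1],np.load('pics/top3.npz')['frame'][150:210,215:285,::-1]]),(350*2,600*2//2*1),interpolation=cv2.INTER_NEAREST))
```

```text
3.6 [565.8 134.4 235.1] y [ 0.498  0.043 -0.866] z [ 0.085 -0.996 -0.   ] F [-0.4  0.2 -0.2] op 0.001 q [ 0.3   0.02  2.1  -0.21  0.51  1.94]
[[-7, -26, -2], [8, -27, -4], [-2, -29, -8], [4, -29, -6], [0, -30, -6], [-4, -31, -6], [11, -31, -8], [13, -31, 3], [-7, -32, -7], [-9, -33, -4], [10, -33, -7], [12, -34, -4], [8, -34, -12], [0, -35, -11], [-4, -35, -10], [4, -36, -12], [8, -36, -7], [11, -37, 13], [12, -38, 4], [-1, -38, -11], [11, -38, -8], [7, -38, -14], [-8, -39, -6], [1, -39, -9], [3, -40, -14]]
[[-7, -29, 7], [-12, -30, -5], [-8, -32, 10], [-12, -32, -2], [-13, -34, 1], [-13, -34, 4], [-8, -37, -14], [-8, -38, -8], [-11, -38, 4], [-7, -39, 12], [-7, -39, 9], [-9, -39, -11], [-8, -40, 6], [-12, -40, -5], [-12, -41, -2], [-7, -42, -12], [-13, -44, 1], [-8, -46, -9], [-11, -47, 3], [-7, -48, 12], [-12, -49, -2], [-12, -50, -5], [-12, -51, 1], [-11, -55, 0], [-12, -57, -5]]
```

View pics/s3f.png

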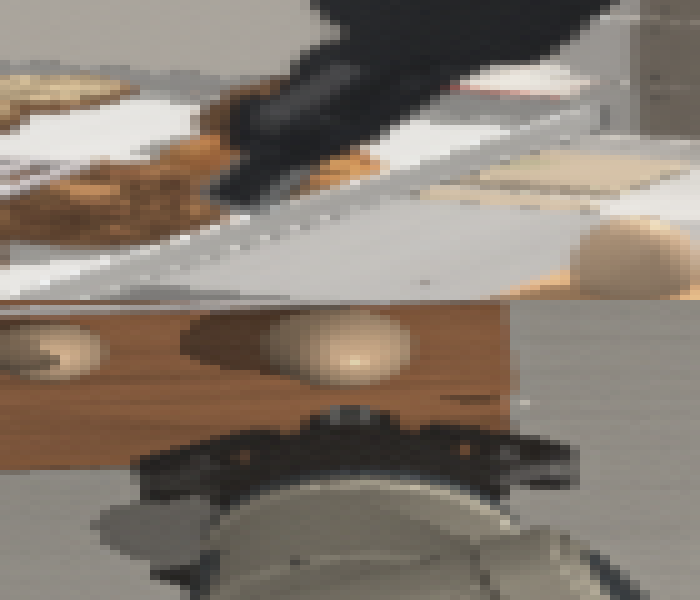

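Run:
```python
from plan import *
b=np.array([632.2,142,116])-18*nb
p,R,_=pose(); print(R.inv().apply(b-p), (p-b)@nb)
a=rows(b+60*nb,Rrack,4); c=rows(b-17*nb,Rrack,4,*a)
```

```text
[  1.70025489 154.57571982  -1.84470354] 154.57169831548413
[0.0004, 0.0236, -0.0005, 0.0, -0.0, 0.0]
[0.0005, 0.0237, -0.0004, 0.0, -0.0, 0.0]
[0.0004, 0.0236, -0.0005, 0.0, -0.0, 0.0]
[0.0004, 0.0237, -0.0005, 0.0, -0.0, 0.0]
len/row 23.652675270065593 end [611.3 140.3 152.4]
[-0.0, 0.0192, 0.0, 0.0, -0.0, 0.0]
[-0.0, 0.0193, 0.0, 0.0, -0.0, 0.0]
[-0.0, 0.0192, 0.0, 0.0, -0.0, 0.0]
[-0.0, 0.0193, 0.0001, 0.0, -0.0, 0.0]
len/row 19.243841618812315 end [649.6 143.5  85.7]
```

>>> {"api": "send_rows", "payload": {
  "series": [
    [0, 0, 0, 0, 0, 0],
    [0, 0.008, 0, 0, 0, 0],
    [0.0005, 0.021, -0.0005, 0, 0, 0],
    [0.0005, 0.021, -0.0005, 0, 0, 0],
    [0.0004, 0.021, -0.0005, 0, 0, 0],
    [0.0003, 0.0155, -0.0003, 0, 0, 0],
    [0, 0.008, 0, 0, 0, 0],
    [0, 0, 0, 0, 0, 0]
  ],
  "gripper": 0.82
}}

```text
clock: 4.4
eef_pos: [611.0, 140.0, 151.0]
tcp_rot: [-1.571, 0.521, -3.056]
contact_force: [0.2, 0.2, 0.0]
opening: 0.822
```

```bash
cat > look.py <<'E'
from plan import *
import sys
n=sys.argv[1]; info()
t=shot('top',n+'t.png');s=shot('scene',n+'s.png')
def crop(d,X,w=44):
    c=Rot.from_euler('xyz',d['rotation']).inv().apply(np.array(X)-d['origin']);q=d['intrinsics']@c;u,v=(q[:2]/q[2]).astype(int)
    u=min(max(u,w),512-w);v=min(max(v,w),384-w)
    return cv2.resize(d['frame'][v-w:v+w,u-w:u+w,::-1],(400,400),interpolation=cv2.INTER_CUBIC)
p,R,_=pose(); X=p+R.apply([0,-30,0])
cv2.imwrite(f'pics/{n}.png',np.hstack([crop(t,X),crop(s,X)]))
E
python3 look.py a1
```

```text
4.4 [611. 140. 151.] y [ 0.496  0.042 -0.867] z [ 0.085 -0.996  0.   ] F [0.2 0.2 0. ] op 0.822 q [ 0.28  0.22  2.1  -0.31  0.32  2.03]
```

View pics/a1.png

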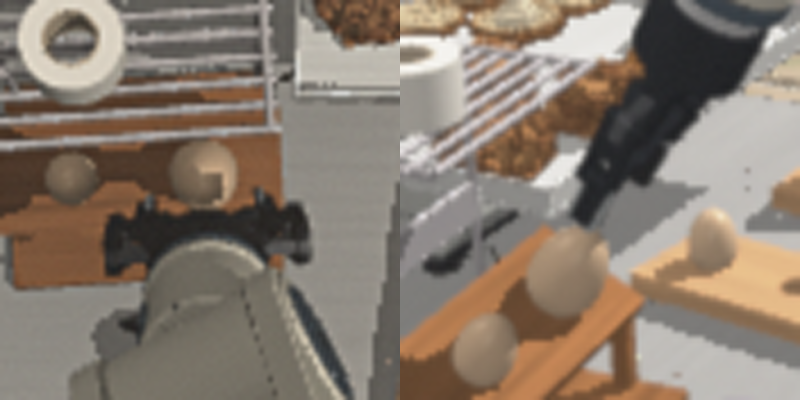

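>>> {"api": "send_rows", "payload": {
  "series": [
    [0, 0.01, 0, 0, 0, 0],
    [0, 0.012, 0, 0, 0, 0],
    [0, 0.012, 0, 0, 0, 0],
    [0, 0.012, 0, 0, 0, 0],
    [0, 0.008, 0, 0, 0, 0],
    [0, 0.004, 0, 0, 0, 0],
    [0, 0, 0, 0, 0, 0]
  ]
}}

```text
clock: 5.2
eef_pos: [640.1, 142.5, 101.4]
tcp_rot: [-1.571, 0.522, -3.056]
contact_force: [0.3, -0.5, 0.1]
opening: 0.818
```

```bash
python3 look.py a2
```

```text
5.2 [640.1 142.5 101.4] y [ 0.497  0.042 -0.867] z [ 0.085 -0.996  0.   ] F [ 0.3 -0.5  0.1] op 0.818 q [ 0.27  0.35  2.07 -0.42  0.22  2.14]
```

View pics/a2.png

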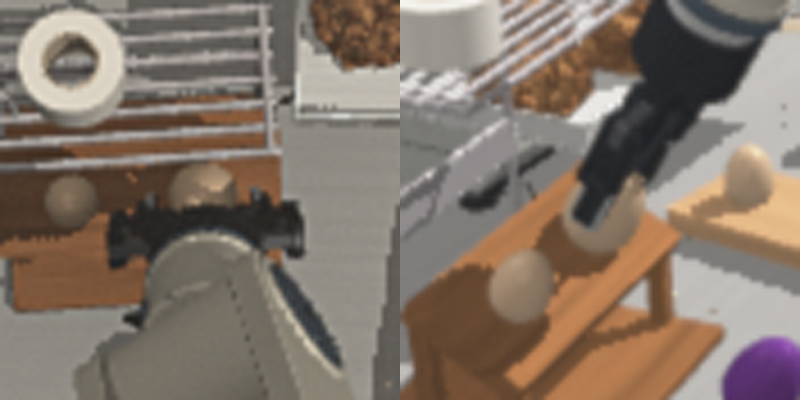

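>>> {"api": "send_rows", "payload": {
  "series": [
    [0, 0.005, 0, 0, 0, 0],
    [0, 0.006, 0, 0, 0, 0],
    [0, 0.005, 0, 0, 0, 0],
    [0, 0.003, 0, 0, 0, 0],
    [0, 0, 0, 0, 0, 0]
  ]
}}

```text
clock: 5.8
eef_pos: [649.6, 143.4, 85.2]
tcp_rot: [-1.571, 0.523, -3.056]
contact_force: [0.6, -0.4, 0.4]
opening: 0.819
```

```bash
python3 look.py a3
python3 - <<'E'
from plan import *
p,R,_=pose()
for nm in 'st':
    d=dict(np.load(f'pics/a3{nm}.npz'));W=cloud(d);L=R.inv().apply((W-p).reshape(-1,3)).reshape(W.shape)
    m=(np.abs(L[...,2])<52)&(np.abs(L[...,2])>36)&(np.abs(L[...,0])<10)&(L[...,1]<20)&(L[...,1]>-60)
    q=L[m]; q=q[np.argsort(-q[:,1])];print(nm,np.round(q[:60:2],0).astype(int).tolist())
E
```

```text
5.8 [649.6 143.4  85.2] y [ 0.497  0.043 -0.866] z [ 0.085 -0.996 -0.   ] F [ 0.6 -0.4  0.4] op 0.819 q [ 0.26  0.39  2.06 -0.47  0.2   2.19]
s [[0, -18, -41], [2, -19, -40], [9, -20, -51], [4, -20, -38], [-6, -20, -45], [-2, -20, -40], [5, -20, -45], [-9, -21, -36], [9, -22, -41], [-1, -23, -50], [-5, -36, -41], [9, -38, -41], [-6, -40, -42], [10, -44, -41], [-7, -46, -46], [6, -46, -49], [2, -47, -49], [-2, -48, -49], [-9, -48, -38], [-1, -50, -46], [7, -51, -48], [-5, -52, -47], [8, -54, -45], [8, -56, -41], [-4, -56, -46], [5, -59, -50], [7, -59, -48]]
t [[1, -11, -51], [-5, -13, 44], [-1, -13, 50], [-4, -14, -47], [6, -16, 50], [-2, -16, 43], [-5, -16, 50], [-3, -18, 47], [-8, -18, -40], [-10, -18, 50], [-9, -21, -47], [-7, -39, -46], [-7, -45, 46], [-8, -52, -46]]
```

View pics/a3.png

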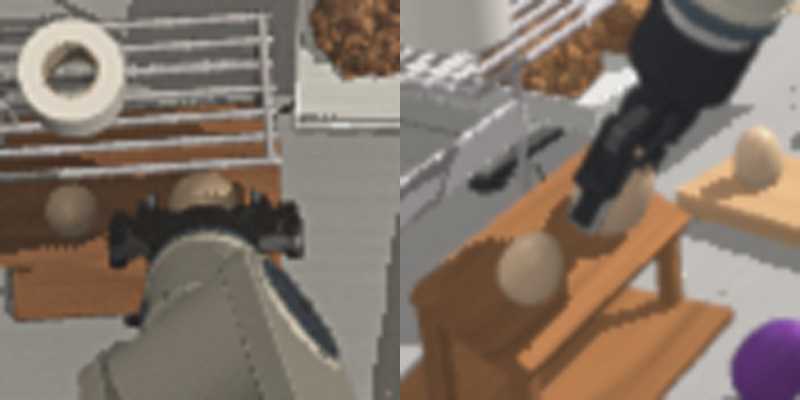

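>>> {"api": "send_rows", "payload": {
  "series": [
    [0, 0.003, 0, 0, 0, 0],
    [0, 0.003, 0, 0, 0, 0],
    [0, 0.002, 0, 0, 0, 0],
    [0, 0, 0, 0, 0, 0]
  ]
}}

```text
clock: 6.3
eef_pos: [653.6, 143.7, 78.5]
tcp_rot: [-1.571, 0.523, -3.056]
contact_force: [-0.3, 0.2, 0.2]
opening: 0.82
```

>>> {"api": "send_rows", "payload": {
  "series": [
    [0, 0, 0, 0, 0, 0],
    [0, 0, 0, 0, 0, 0],
    [0, 0, 0, 0, 0, 0],
    [0, 0, 0, 0, 0, 0],
    [0, 0, 0, 0, 0, 0],
    [0, 0, 0, 0, 0, 0]
  ],
  "gripper": 0.0,
  "squeeze": 25
}}

```text
clock: 6.9
eef_pos: [653.6, 143.8, 79.0]
tcp_rot: [-1.571, 0.524, -3.056]
contact_force: [-3.0, 0.2, 4.0]
opening: 0.598
```

```bash
python3 look.py a4
```

```text
6.9 [653.6 143.8  79. ] y [ 0.498  0.043 -0.866] z [ 0.085 -0.996 -0.   ] F [-3.   0.2  4. ] op 0.598 q [ 0.26  0.4   2.06 -0.49  0.19  2.21]
```

View pics/a4.png

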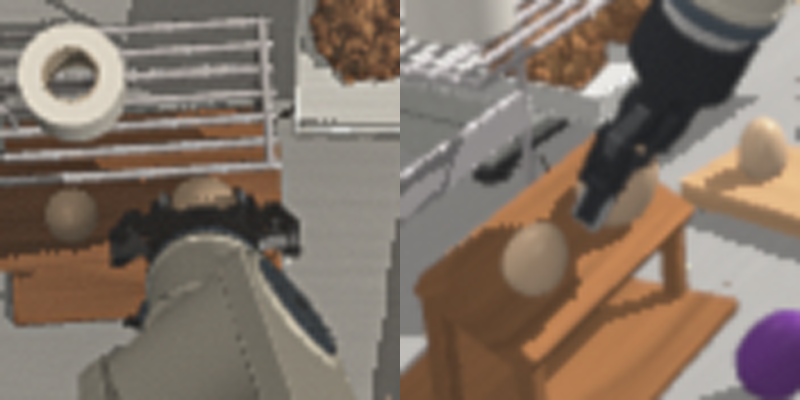

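>>> {"api": "send_rows", "payload": {
  "series": [
    [0, -0.003, 0, 0, 0, 0],
    [0, -0.006, 0, 0, 0, 0],
    [0, -0.012, 0, 0, 0, 0],
    [0, -0.02, 0, 0, 0, 0],
    [0, -0.025, 0, 0, 0, 0],
    [0, -0.025, 0, 0, 0, 0],
    [0, -0.015, 0, 0, 0, 0],
    [0, -0.005, 0, 0, 0, 0]
  ]
}}

```text
clock: 7.8
eef_pos: [598.2, 139.2, 176.9]
tcp_rot: [-1.572, 0.525, -3.057]
contact_force: [0.6, 0.7, -2.6]
opening: 0.594
```

```bash
python3 look.py a5
```

```text
7.8 [598.2 139.2 176.9] y [ 0.5    0.044 -0.865] z [ 0.085 -0.996 -0.001] F [ 0.6  0.7 -2.6] op 0.594 q [ 0.28  0.16  2.1  -0.27  0.37  2.  ]
```

View pics/a5.png

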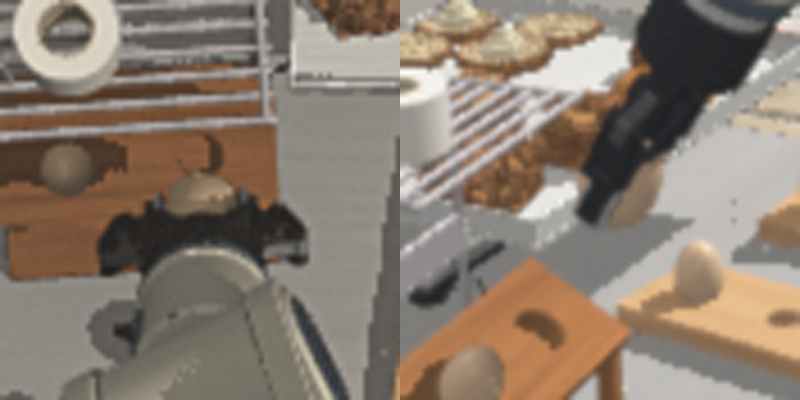

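Run:
```python
from fit import *
from plan import *
for nm in('top','scene'):
    d=dict(np.load(f'pics/{nm}0.npz'));W=cloud(d);K=d['intrinsics'];Rc=Rot.from_euler('xyz',d['rotation'])
    v,u=np.mgrid[:384,:512];ray=Rc.apply(np.stack([(u-K[0,2])/K[0,0],(v-K[1,2])/K[1,1],np.ones_like(u)*1.],-1).reshape(-1,3)).reshape(384,512,3)
    zt=24 if nm=='top' else 26
    P=d['origin']+ray*((zt-d['origin'][2])/ray[...,2])[...,None]
    for n,c in(('bn',(473,-281)),('bm',(552.5,-283)),('sn',(492,-67.5)),('sm',(571,-77.5))):
        rr=np.hypot(P[...,0]-c[0],P[...,1]-c[1])
        m=(rr<28)&(W[...,2]<zt-2.0)
        q=P[m];print(nm,n,np.round(q.mean(0)[:2],1),len(q),np.round(np.ptp(q,axis=0)[:2],1))
p,R,_=pose()
for nm in 'ts':
    d=dict(np.load(f'pics/a5{nm}.npz'));W=cloud(d);L=R.inv().apply((W-p).reshape(-1,3)).reshape(-1,3)
    m=(np.abs(L[:,2])<22)&(np.abs(L[:,0])<32)&(L[:,1]>-70)&(L[:,1]<15)
    f=d['frame'].reshape(-1,3).astype(int);m&=(f[:,0]>100)&(f[:,0]-f[:,2]>20)
    q=L[m];print(nm,len(q))
    f=lambda c:egg_res(np.r_[c,0,0],q,26,70,np.array([0,-1.,0]))
    s=least_squares(f,[0,-45,0],loss='soft_l1',f_scale=1.5);print(np.round(s.x,1),np.sqrt(np.mean(s.fun**2)))
```

```text
top bn [ 472.4 -282.3] 106 [54.6 44. ]
top bm [ 553.3 -281.8] 100 [48.1 47.9]
top sn [490.7 -66.9] 81 [51.2 50.9]
top sm [573.4 -76.6] 79 [52.  51.4]
scene bn [ 468.8 -280.7] 26 [40.8 38.9]
scene bm [ 545.6 -282.1] 25 [31.8 33. ]
scene sn [485.8 -66.6] 20 [24.6 26.1]
scene sm [568.6 -77.8] 23 [42.1 28.1]
t 71
[ -1.  -41.5  -0.8] 0.8748160079383688
s 77
[  1.2 -48.4   0.7] 1.3451108740268496
```

Run:
```python
from plan import *
p,R,_=pose()
Rb=target((0,0,-1),(-.021,-1,0))
a=rows((545,60,220),Rrack,4)
Rm=Rot.from_rotvec((Rrack.inv()*Rb).as_rotvec()*.5);Rm=Rrack*Rm
b=rows((520,-80,220),Rm,6,*a);c=rows((471,-282.5,150),Rb,8,*b)
```

```text
[0.0074, -0.0171, 0.0186, 0.01, -0.0, -0.02]
[0.0075, -0.0171, 0.0185, 0.01, -0.0, -0.02]
[0.0074, -0.017, 0.0186, 0.01, -0.0, -0.02]
[0.0075, -0.0171, 0.0186, 0.01, -0.0, -0.02]
len/row 26.2981345678831 end [545.  60. 220.]
[0.0053, -0.0031, 0.0229, 0.13, 0.49, -2.5]
[0.0053, -0.0027, 0.0229, 0.13, 0.49, -2.5]
[0.0051, -0.0025, 0.023, 0.13, 0.49, -2.5]
[0.0051, -0.0023, 0.0231, 0.13, 0.49, -2.5]
[0.005, -0.0019, 0.023, 0.13, 0.49, -2.5]
[0.0048, -0.0017, 0.0232, 0.13, 0.49, -2.5]
len/row 23.694398392863608 end [520. -80. 220.]
[0.0089, 0.0065, 0.0252, 0.1, 0.38, -1.87]
[0.0086, 0.0068, 0.0252, 0.1, 0.38, -1.87]
[0.0081, 0.0071, 0.0252, 0.1, 0.38, -1.87]
[0.0078, 0.0075, 0.0253, 0.1, 0.38, -1.87]
[0.0073, 0.0077, 0.0253, 0.1, 0.38, -1.87]
[0.0069, 0.008, 0.0254, 0.1, 0.38, -1.87]
[0.0065, 0.0083, 0.0253, 0.1, 0.38, -1.87]
[0.006, 0.0085, 0.0255, 0.1, 0.38, -1.87]
len/row 27.470129701672594 end [ 471.  -282.5  150. ]
```

>>> {"api": "send_rows", "payload": {
  "series": [
    [0.0037, -0.0086, 0.0093, 0, 0, 0],
    [0.0074, -0.0171, 0.0186, 0, 0, 0],
    [0.0075, -0.017, 0.0186, 0, 0, 0],
    [0.0075, -0.0171, 0.0186, 0, 0, 0],
    [0.0037, -0.0086, 0.0093, 0, 0, 0]
  ]
}}

```text
clock: 8.4
eef_pos: [544.0, 58.6, 218.9]
tcp_rot: [-1.571, 0.522, -3.057]
contact_force: [0.8, -0.3, -0.6]
opening: 0.593
```

>>> {"api": "send_rows", "payload": {
  "series": [
    [0.0053, -0.0031, 0.0229, 0.13, 0.49, -2.5],
    [0.0053, -0.0027, 0.0229, 0.13, 0.49, -2.5],
    [0.0051, -0.0025, 0.023, 0.13, 0.49, -2.5],
    [0.0051, -0.0023, 0.0231, 0.13, 0.49, -2.5],
    [0.005, -0.0019, 0.023, 0.13, 0.49, -2.5],
    [0.0048, -0.0017, 0.0232, 0.13, 0.49, -2.5]
  ]
}}

```text
clock: 9.0
eef_pos: [519.7, -81.4, 218.3]
tcp_rot: [-1.579, 0.258, -3.111]
contact_force: [-0.0, -0.1, -2.6]
opening: 0.595
```

>>> {"api": "send_rows", "payload": {
  "series": [
    [0.0089, 0.0065, 0.0252, 0.1, 0.38, -1.87],
    [0.0086, 0.0068, 0.0252, 0.1, 0.38, -1.87],
    [0.0081, 0.0071, 0.0252, 0.1, 0.38, -1.87],
    [0.0078, 0.0075, 0.0253, 0.1, 0.38, -1.87],
    [0.0073, 0.0077, 0.0253, 0.1, 0.38, -1.87],
    [0.0069, 0.008, 0.0254, 0.1, 0.38, -1.87],
    [0.0065, 0.0083, 0.0253, 0.1, 0.38, -1.87],
    [0.006, 0.0085, 0.0255, 0.1, 0.38, -1.87]
  ]
}}

```text
clock: 9.8
eef_pos: [470.6, -283.9, 147.6]
tcp_rot: [-1.572, -0.002, 3.12]
contact_force: [0.5, 0.1, -1.9]
opening: 0.595
```

>>> {"api": "send_rows", "payload": {
  "series": [
    [0, 0, 0, 0, 0, 0],
    [0, 0, 0, 0, 0, 0]
  ]
}}

```text
clock: 10.0
eef_pos: [470.7, -282.8, 147.9]
tcp_rot: [-1.572, -0.001, 3.119]
contact_force: [-0.2, 0.8, -1.4]
opening: 0.598
```

```bash
python3 look.py b1
python3 - <<'E'
from fit import *
from plan import *
p,R,_=pose()
print(R.inv().apply(np.array([471,-282.5,60])-p),(R.inv()*target((0,0,-1),(-.021,-1,0))).as_rotvec(degrees=True))
for nm in 'ts':
    d=dict(np.load(f'pics/b1{nm}.npz'));W=cloud(d);L=R.inv().apply((W-p).reshape(-1,3)).reshape(-1,3)
    m=(np.abs(L[:,2])<22)&(np.abs(L[:,0])<32)&(L[:,1]>-75)&(L[:,1]<0)
    f=d['frame'].reshape(-1,3).astype(int);m&=(f[:,0]>100)&(f[:,0]-f[:,2]>20)
    q=L[m];print(nm,len(q))
    for n0 in ([0,-1.,0],):
        f=lambda c:egg_res(c,q,26,70,np.array(n0))
        s=least_squares(f,[0,-43,0,0,0],loss='soft_l1',f_scale=1.5);print(np.round(s.x,2),np.sqrt(np.mean(s.fun**2)))
E
```

```text
10.0 [ 470.7 -282.8  147.9] y [-0.001  0.002 -1.   ] z [-0.023 -1.    -0.001] F [-0.2  0.8 -1.4] op 0.598 q [-0.54  0.3   1.85  0.    0.99  1.05]
[-8.45934121e-02  8.87703401e+01  4.19448753e-01] [ 0.05171602 -0.01683695  0.01422772]
t 26
[ -2.13 -35.81   1.22   0.32  -2.04] 0.7174389306398798
s 82
[  0.15 -38.06   4.64   0.55  -1.89] 1.7904249524620648
```

View pics/b1.png

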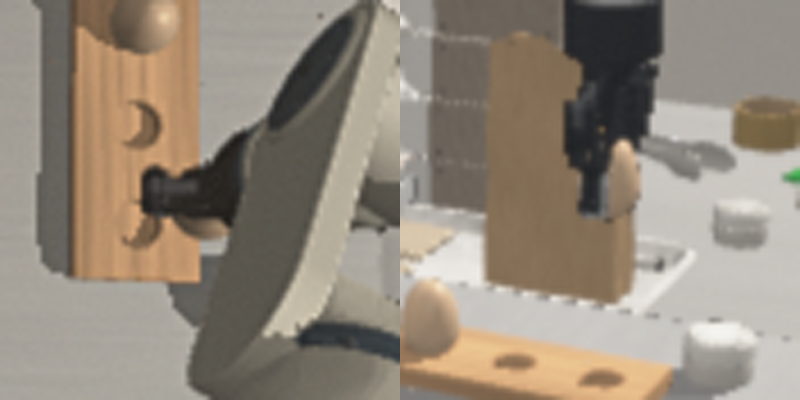

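>>> {"api": "send_rows", "payload": {
  "series": [
    [0, 0.015, 0, 0, 0, 0],
    [0, 0.025, 0, 0, 0, 0],
    [0, 0.03, 0, 0, 0, 0],
    [0, 0.025, 0, 0, 0, 0],
    [0, 0.02, 0, 0, 0, 0],
    [0, 0.015, 0, 0, 0, 0],
    [0, 0.008, 0, 0, 0, 0],
    [0, 0, 0, 0, 0, 0]
  ]
}}

```text
clock: 10.9
eef_pos: [470.7, -281.9, 10.6]
tcp_rot: [-1.572, -0.001, 3.121]
contact_force: [-0.8, -0.2, -1.0]
opening: 0.588
```

```bash
python3 look.py b2
```

```text
10.9 [ 470.7 -281.9   10.6] y [-0.001  0.001 -1.   ] z [-0.021 -1.    -0.001] F [-0.8 -0.2 -1. ] op 0.588 q [-0.54  0.5   1.93  0.    0.7   1.05]
```

View pics/b2.png

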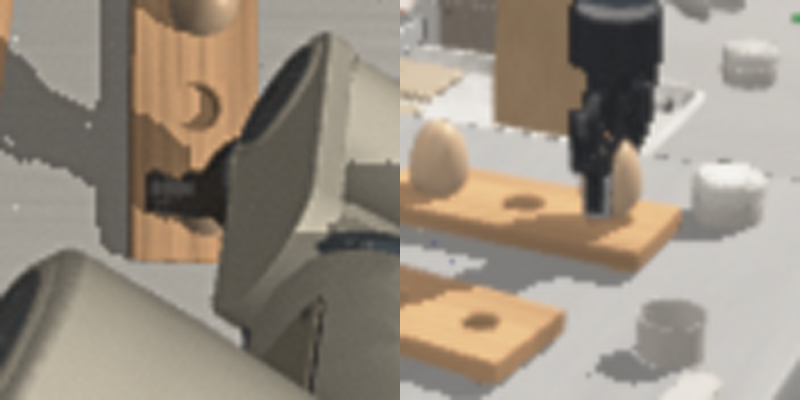

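>>> {"api": "send_rows", "payload": {
  "series": [
    [0, 0.002, 0, 0, 0, 0],
    [0, 0.002, 0, 0, 0, 0],
    [0, 0.002, 0, 0, 0, 0],
    [0, 0.002, 0, 0, 0, 0],
    [0, 0, 0, 0, 0, 0]
  ]
}}

```text
clock: 11.5
eef_pos: [470.8, -282.6, 3.0]
tcp_rot: [-1.571, -0.0, 3.12]
contact_force: [-0.6, -0.2, -1.4]
opening: 0.595
```

>>> {"api": "send_rows", "payload": {
  "series": [
    [0, 0.001, 0, 0, 0, 0],
    [0, 0, 0, 0, 0, 0]
  ]
}}

```text
clock: 11.7
eef_pos: [471.0, -282.7, 2.1]
tcp_rot: [-1.571, -0.0, 3.12]
contact_force: [-0.6, 0.1, -1.9]
opening: 0.597
```

>>> {"api": "send_rows", "payload": {
  "series": [
    [0, 0.001, 0, 0, 0, 0],
    [0, 0, 0, 0, 0, 0]
  ]
}}

```text
clock: 11.9
eef_pos: [471.0, -282.6, 1.1]
tcp_rot: [-1.571, -0.0, 3.12]
contact_force: [0.6, 0.8, -2.1]
opening: 0.592
```

```bash
python3 look.py b3
```

```text
11.9 [ 471.  -282.6    1.1] y [-0.  0. -1.] z [-0.021 -1.    -0.   ] F [ 0.6  0.8 -2.1] op 0.592 q [-0.54  0.52  1.94  0.    0.68  1.05]
```

View pics/b3.png

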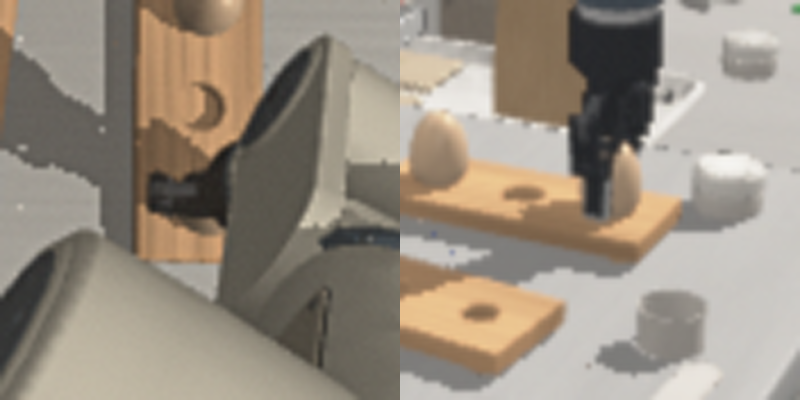

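Run:
```python
from fit import *
from plan import *
p,R,_=pose()
up=np.array([0,0,1.])
for nm in 'ts':
    d=dict(np.load(f'pics/b3{nm}.npz'));W=cloud(d).reshape(-1,3)
    f=d['frame'].reshape(-1,3).astype(int);col=(f[:,0]>90)&(f[:,0]-f[:,2]>20)
    for c in((471,-282,43),(630,-285,42)):
        m=col&(np.abs(W[:,0]-c[0])<32)&(np.abs(W[:,1]-c[1])<32)&(W[:,2]>29)&(W[:,2]<100)
        q=W[m]
        s=least_squares(lambda c:egg_res(np.r_[c,0,0],q,26,70,up),c,loss='soft_l1',f_scale=1.5);print(nm,len(q),np.round(s.x,1),np.sqrt(np.mean(s.fun**2)))
```

```text
t 25 [ 468.9 -280.5   36.2] 2.00218580127075
t 160 [ 631.8 -284.1   41.3] 1.2708669213213082
s 99 [ 468.8 -280.6   48.1] 3.507443639231019
s 176 [ 627.1 -286.3   44. ] 2.782367030053359
```

>>> {"api": "send_rows", "payload": {
  "series": [
    [0, 0.001, 0, 0, 0, 0],
    [0, 0, 0, 0, 0, 0]
  ]
}}

```text
clock: 12.2
eef_pos: [471.0, -282.6, 0.1]
tcp_rot: [-1.571, -0.0, 3.12]
contact_force: [0.7, 0.4, -1.4]
opening: 0.591
```

>>> {"api": "send_rows", "payload": {
  "series": [
    [0, 0.001, 0, 0, 0, 0],
    [0, 0, 0, 0, 0, 0]
  ]
}}

```text
clock: 12.4
eef_pos: [471.0, -282.7, -0.8]
tcp_rot: [-1.571, -0.0, 3.12]
contact_force: [-0.4, 0.4, -0.9]
opening: 0.597
```

>>> {"api": "send_rows", "payload": {
  "series": [
    [0, 0.001, 0, 0, 0, 0],
    [0, 0, 0, 0, 0, 0],
    [0, 0, 0, 0, 0, 0]
  ]
}}

```text
clock: 12.7
eef_pos: [470.9, -282.7, -1.2]
tcp_rot: [-1.571, -0.0, 3.12]
contact_force: [-3.6, 1.2, 8.4]
opening: 0.597
```

>>> {"api": "send_rows", "payload": {
  "series": [
    [0.001, -0.0005, 0, 0, 0, 0],
    [0, 0, 0, 0, 0, 0]
  ]
}}

```text
clock: 12.9
eef_pos: [470.7, -282.8, -1.0]
tcp_rot: [-1.571, 0.001, 3.12]
contact_force: [2.4, 2.7, 2.0]
opening: 0.593
```

Seated lightly; release.

>>> {"api": "send_rows", "payload": {
  "series": [
    [0, 0, 0, 0, 0, 0],
    [0, 0, 0, 0, 0, 0],
    [0, 0, 0, 0, 0, 0],
    [0, 0, 0, 0, 0, 0]
  ],
  "gripper": 0.8
}}

```text
clock: 13.3
eef_pos: [469.9, -282.7, -1.4]
tcp_rot: [-1.571, -0.0, 3.12]
contact_force: [0.5, 0.3, 0.4]
opening: 0.799
```

>>> {"api": "send_rows", "payload": {
  "series": [
    [0, -0.01, 0, 0, 0, 0],
    [0, -0.02, 0, 0, 0, 0],
    [0, -0.03, 0, 0, 0, 0],
    [0, -0.03, 0, 0, 0, 0],
    [0, -0.03, 0, 0, 0, 0],
    [0, -0.03, 0, 0, 0, 0],
    [0, -0.03, 0, 0, 0, 0],
    [0, -0.02, 0, 0, 0, 0]
  ]
}}

```text
clock: 14.1
eef_pos: [470.5, -283.1, 201.8]
tcp_rot: [-1.57, 0.003, 3.12]
contact_force: [-0.7, -1.0, 0.1]
opening: 0.8
```

```bash
cat > chk.py <<'E'
from fit import *
from plan import *
import sys
n=sys.argv[1];info()
up=np.array([0,0,1.])
for nm in('top','scene'):
    d=shot(nm,f'{n}{nm[0]}.png');W=cloud(d).reshape(-1,3)
    f=d['frame'].reshape(-1,3).astype(int);col=(f[:,0]>90)&(f[:,0]-f[:,2]>20)
    for k,c,Rr,H in(('big',(471,-282,43),26,70),('bigT',(630,-285,42),26,70),('sm',(490,-68,37),20,52),('smT',(650,-88,37),20,52)):
        m=col&(np.abs(W[:,0]-c[0])<32)&(np.abs(W[:,1]-c[1])<32)&(W[:,2]>29)&(W[:,2]<100)
        q=W[m]
        if len(q)<15: print(nm,k,'none');continue
        s=least_squares(lambda c:egg_res(c,q,Rr,H,up),np.r_[c,0,0],loss='soft_l1',f_scale=1.5);print(nm,k,len(q),np.round(s.x,2),np.sqrt(np.mean(s.fun**2)))
E
python3 chk.py c1
```

```text
14.1 [ 470.5 -283.1  201.8] y [ 0.002 -0.001 -1.   ] z [-0.021 -1.     0.001] F [-0.7 -1.   0.1] op 0.8 q [-0.54  0.24  1.81  0.    1.09  1.05]
top big 160 [ 4.7195e+02 -2.8101e+02  4.0970e+01  1.0000e-02 -3.0000e-02] 1.306269446613979
top bigT 166 [ 6.3240e+02 -2.8393e+02  4.0300e+01  0.0000e+00 -3.0000e-02] 1.876559961645708
top sm none
top smT 100 [ 6.5032e+02 -8.9710e+01  3.7280e+01 -1.6000e-01  6.0000e-02] 3.2266384127389953
scene big 189 [ 4.6715e+02 -2.8418e+02  4.2720e+01 -1.2000e-01 -6.0000e-02] 2.7502078943277253
scene bigT 173 [ 6.2857e+02 -2.8744e+02  4.2320e+01 -1.6000e-01 -1.2000e-01] 2.2784260438709767
scene sm none
scene smT 120 [ 6.4844e+02 -9.1190e+01  3.8910e+01 -1.6000e-01 -2.0000e-01] 3.088953797021776
```

View pics/c1s.png

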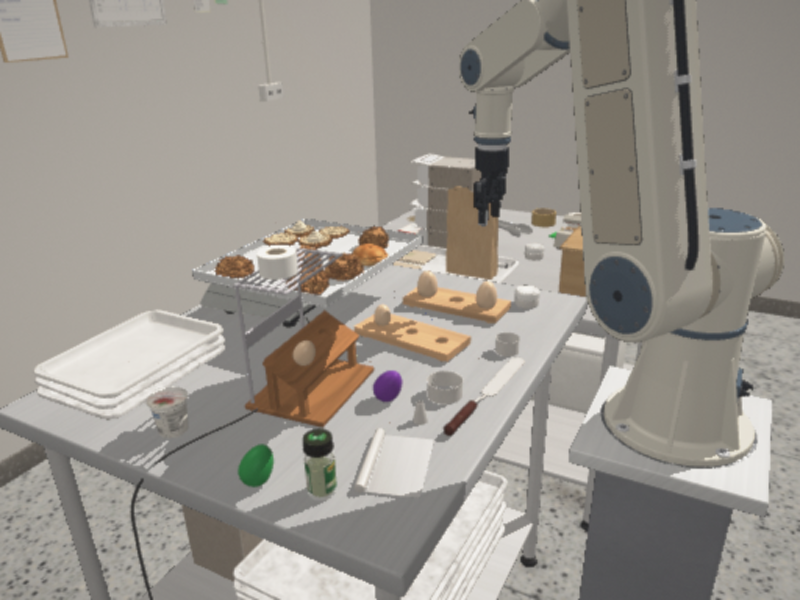

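Run:
```python
from plan import *
b=np.array([629,242.3,107])-8*nb
p,R,_=pose()
a=rows((490,-90,240),R,6)
Rm=R*Rot.from_rotvec((R.inv()*Rrack).as_rotvec()*.5)
m=rows((520,80,240),Rm,6,*a)
c=rows(b+100*nb,Rrack,6,*m)
```

```text
[-0.0024, -0.0063, -0.0323, 0.0, 0.0, 0.0]
[-0.0024, -0.0063, -0.0323, 0.0, 0.0, 0.0]
[-0.0024, -0.0064, -0.0324, 0.0, 0.0, 0.0]
[-0.0024, -0.0063, -0.0323, 0.0, 0.0, 0.0]
[-0.0025, -0.0063, -0.0323, 0.0, 0.0, 0.0]
[-0.0024, -0.0063, -0.0323, 0.0, 0.0, 0.0]
len/row 33.02476518482962 end [490. -90. 240.]
[-0.0044, -0.0001, -0.0284, -0.15, -0.5, 2.47]
[-0.0046, 0.0003, -0.0284, -0.15, -0.5, 2.47]
[-0.0049, 0.0004, -0.0284, -0.15, -0.5, 2.47]
[-0.0051, 0.0008, -0.0283, -0.15, -0.5, 2.47]
[-0.0053, 0.0011, -0.0283, -0.15, -0.5, 2.47]
[-0.0054, 0.0014, -0.0282, -0.15, -0.5, 2.47]
len/row 28.778142632239025 end [520.  80. 240.]
[-0.0086, 0.0117, -0.026, -0.14, -0.49, 2.48]
[-0.0084, 0.0121, -0.0259, -0.14, -0.49, 2.48]
[-0.008, 0.0126, -0.0258, -0.14, -0.49, 2.48]
[-0.0077, 0.0129, -0.0256, -0.14, -0.49, 2.48]
[-0.0073, 0.0133, -0.0256, -0.14, -0.49, 2.48]
[-0.007, 0.0138, -0.0255, -0.14, -0.49, 2.48]
len/row 29.776731091419805 end [583.2 238.3 186.6]
```

>>> {"api": "send_rows", "payload": {
  "series": [
    [-0.0024, -0.0063, -0.0323, 0, 0, 0],
    [-0.0024, -0.0063, -0.0323, 0, 0, 0],
    [-0.0024, -0.0064, -0.0324, 0, 0, 0],
    [-0.0024, -0.0063, -0.0323, 0, 0, 0],
    [-0.0025, -0.0063, -0.0323, 0, 0, 0],
    [-0.0024, -0.0063, -0.0323, 0, 0, 0]
  ],
  "gripper": 0.68
}}

```text
clock: 14.8
eef_pos: [488.0, -87.8, 236.4]
tcp_rot: [-1.571, -0.001, 3.12]
contact_force: [0.3, 0.1, 1.0]
opening: 0.677
```

>>> {"api": "send_rows", "payload": {
  "series": [
    [-0.0044, -0.0001, -0.0284, -0.15, -0.5, 2.47],
    [-0.0046, 0.0003, -0.0284, -0.15, -0.5, 2.47],
    [-0.0049, 0.0004, -0.0284, -0.15, -0.5, 2.47],
    [-0.0051, 0.0008, -0.0283, -0.15, -0.5, 2.47],
    [-0.0053, 0.0011, -0.0283, -0.15, -0.5, 2.47],
    [-0.0054, 0.0014, -0.0282, -0.15, -0.5, 2.47]
  ]
}}

```text
clock: 15.4
eef_pos: [518.1, 81.9, 236.5]
tcp_rot: [-1.58, 0.26, -3.111]
contact_force: [-0.1, -0.3, -0.3]
opening: 0.685
```

>>> {"api": "send_rows", "payload": {
  "series": [
    [-0.0086, 0.0117, -0.026, -0.14, -0.49, 2.48],
    [-0.0084, 0.0121, -0.0259, -0.14, -0.49, 2.48],
    [-0.008, 0.0126, -0.0258, -0.14, -0.49, 2.48],
    [-0.0077, 0.0129, -0.0256, -0.14, -0.49, 2.48],
    [-0.0073, 0.0133, -0.0256, -0.14, -0.49, 2.48],
    [-0.007, 0.0138, -0.0255, -0.14, -0.49, 2.48],
    [0, 0, 0, 0, 0, 0]
  ]
}}

```text
clock: 16.1
eef_pos: [580.4, 241.3, 181.4]
tcp_rot: [-1.574, 0.517, -3.055]
contact_force: [0.6, -1.0, -0.6]
opening: 0.68
```

```bash
python3 look.py d1
python3 - <<'E'
from plan import *
b=np.array([629,242.3,107])-8*nb
p,R,_=pose(); print(R.inv().apply(b-p),(R.inv()*Rrack).as_rotvec(degrees=True))
E
```

```text
16.1 [580.4 241.3 181.4] y [ 0.493  0.046 -0.869] z [ 0.088 -0.996 -0.002] F [ 0.6 -1.  -0.6] op 0.68 q [ 0.51  0.19  2.05 -0.46  0.46  2.36]
[-4.97474611 97.82142489  1.39718741] [ 0.12811525 -0.00224453  0.40857917]
```

View pics/d1.png

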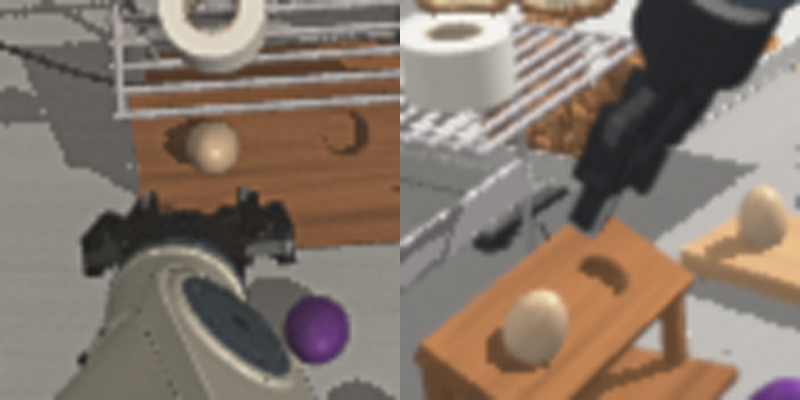

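Run:
```python
from fit import *
from plan import *
for nm in 'ts':
    d=dict(np.load(f'pics/d1{nm}.npz'));W=cloud(d).reshape(-1,3)
    n=nb
    # color-based: egg lighter than wood
    f=d['frame'].reshape(-1,3).astype(int)
    c0=np.array([630,243,108.])
    dd=W-c0;h=dd@n; m=(np.linalg.norm(dd,axis=1)<40)&(h>-3)
    q=W[m];
    s=least_squares(lambda c:egg_res(np.r_[c,0,0],q,20,52,n),c0.tolist(),loss='soft_l1',f_scale=1.5)
    print(nm,len(q),np.round(s.x,1),np.sqrt(np.mean(s.fun**2)))
    s=least_squares(lambda c:egg_res(c,q,20,52,n),c0.tolist()+[0,0],loss='soft_l1',f_scale=1.5)
    print(nm,len(q),np.round(s.x,2),np.sqrt(np.mean(s.fun**2)))
info()
```

```text
t 110 [629.7 243.5 108.4] 2.420193455889299
t 110 [6.2935e+02 2.4391e+02 1.0821e+02 5.0000e-02 5.0000e-02] 2.4130866513133467
s 205 [626.2 241.3 109.2] 5.3388260722725605
s 205 [ 6.2640e+02  2.4102e+02  1.0913e+02 -5.0000e-02 -3.0000e-02] 5.3393737501289555
16.2 [580.4 239.3 182.7] y [ 0.492  0.044 -0.87 ] z [ 0.086 -0.996 -0.002] F [ 0.1 -1.  -0. ] op 0.683 q [ 0.5   0.19  2.05 -0.46  0.47  2.35]
```

Run:
```python
from plan import *
b=np.array([628.8,242.4,107.3])-8*nb
rows(b+25*nb,Rrack,6)
```

```text
[-0.0008, 0.0121, 0.0002, 0.02, -0.0, 0.07]
[-0.0008, 0.0121, 0.0002, 0.02, -0.0, 0.07]
[-0.0007, 0.012, 0.0002, 0.02, -0.0, 0.07]
[-0.0008, 0.0121, 0.0002, 0.02, -0.0, 0.07]
[-0.0007, 0.0121, 0.0002, 0.02, -0.0, 0.07]
[-0.0008, 0.0121, 0.0002, 0.02, -0.0, 0.07]
len/row 12.105930577404932 end [620.4 241.6 122. ]
```

>>> {"api": "send_rows", "payload": {
  "series": [
    [-0.0008, 0.012, 0.0002, 0, 0, 0.07],
    [-0.0008, 0.012, 0.0002, 0, 0, 0.07],
    [-0.0008, 0.012, 0.0002, 0, 0, 0.07],
    [-0.0008, 0.012, 0.0002, 0, 0, 0.07],
    [-0.0008, 0.012, 0.0002, 0, 0, 0.07],
    [-0.0008, 0.012, 0.0002, 0, 0, 0.07],
    [0, 0, 0, 0, 0, 0]
  ]
}}

```text
clock: 16.9
eef_pos: [621.6, 241.3, 121.9]
tcp_rot: [-1.573, 0.524, -3.058]
contact_force: [0.1, -0.0, 0.5]
opening: 0.679
```

```bash
python3 look.py d2
python3 - <<'E'
from plan import *
b=np.array([628.8,242.4,107.3])-8*nb
p,R,_=pose(); print(R.inv().apply(b-p),(R.inv()*Rrack).as_rotvec(degrees=True))
E
```

```text
16.9 [621.6 241.3 121.9] y [ 0.499  0.044 -0.866] z [ 0.085 -0.996 -0.002] F [ 0.1 -0.   0.5] op 0.679 q [ 0.47  0.33  2.03 -0.59  0.34  2.47]
[ 1.64418039 25.5435063  -0.10596574] [ 0.12874661 -0.09544166 -0.112927  ]
```

View pics/d2.png

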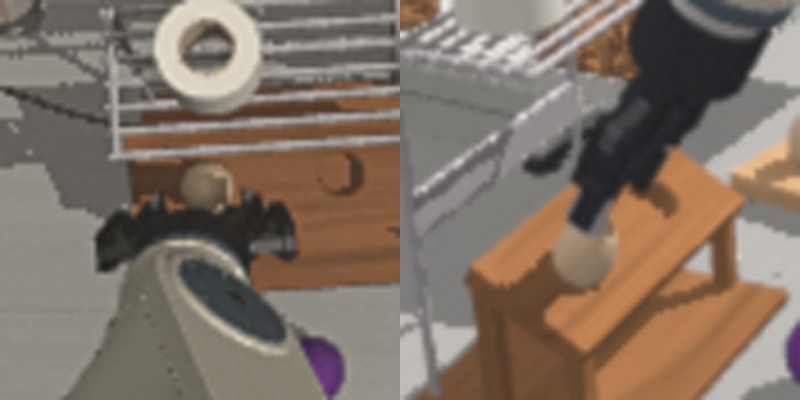

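>>> {"api": "send_rows", "payload": {
  "series": [
    [0.0003, 0.008, 0, 0, 0, 0],
    [0.0004, 0.01, 0, 0, 0, 0],
    [0.0003, 0.008, 0, 0, 0, 0],
    [0, 0.006, 0, 0, 0, 0],
    [0, 0.005, 0, 0, 0, 0],
    [0, 0.003, 0, 0, 0, 0],
    [0, 0, 0, 0, 0, 0]
  ]
}}

```text
clock: 17.7
eef_pos: [640.7, 243.4, 88.3]
tcp_rot: [-1.574, 0.526, -3.058]
contact_force: [0.4, -0.3, -0.7]
opening: 0.681
```

```bash
python3 look.py d3
python3 - <<'E'
from plan import *
b=np.array([628.8,242.4,107.3])-8*nb
p,R,_=pose(); print(R.inv().apply(b-p),(R.inv()*Rrack).as_rotvec(degrees=True))
E
```

```text
17.7 [640.7 243.4  88.3] y [ 0.5    0.045 -0.865] z [ 0.085 -0.996 -0.003] F [ 0.4 -0.3 -0.7] op 0.681 q [ 0.46  0.41  2.01 -0.69  0.29  2.56]
[  1.05888184 -13.98686462   0.05129885] [ 0.15187784 -0.10310164 -0.16300489]
```

View pics/d3.png

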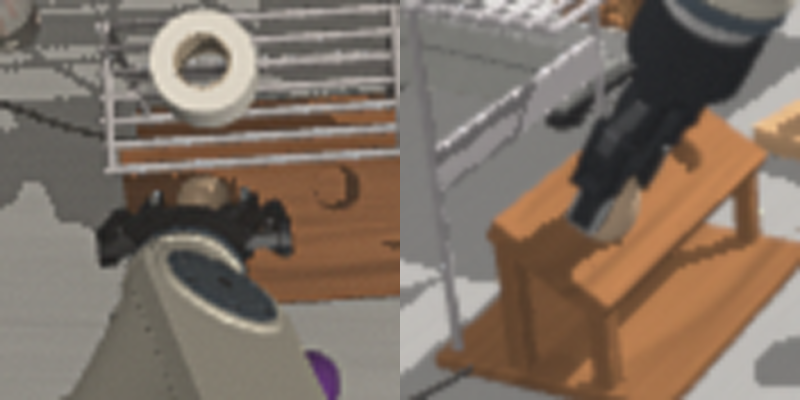

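>>> {"api": "send_rows", "payload": {
  "series": [
    [0.0005, 0.003, 0, 0, 0, 0],
    [0.0005, 0.003, 0, 0, 0, 0],
    [0, 0.002, 0, 0, 0, 0],
    [0, 0.0015, 0, 0, 0, 0],
    [0, 0, 0, 0, 0, 0]
  ]
}}

```text
clock: 18.3
eef_pos: [644.6, 243.8, 79.8]
tcp_rot: [-1.574, 0.526, -3.058]
contact_force: [-0.5, -0.1, 0.4]
opening: 0.679
```

>>> {"api": "send_rows", "payload": {
  "series": [
    [0, 0, 0, 0, 0, 0],
    [0, 0, 0, 0, 0, 0],
    [0, 0, 0, 0, 0, 0],
    [0, 0, 0, 0, 0, 0],
    [0, 0, 0, 0, 0, 0],
    [0, 0, 0, 0, 0, 0]
  ],
  "gripper": 0.0,
  "squeeze": 25
}}

```text
clock: 18.9
eef_pos: [644.5, 243.7, 80.1]
tcp_rot: [-1.574, 0.526, -3.058]
contact_force: [-1.9, -3.0, 3.4]
opening: 0.444
```

```bash
python3 look.py d4
python3 - <<'E'
from plan import *
b=np.array([628.8,242.4,107.3])-8*nb
p,R,_=pose(); print(R.inv().apply(b-p))
E
```

```text
18.9 [644.5 243.7  80.1] y [ 0.5    0.045 -0.865] z [ 0.085 -0.996 -0.003] F [-1.9 -3.   3.4] op 0.444 q [ 0.45  0.43  2.   -0.72  0.28  2.59]
[ 1.78676796e-02 -2.34409294e+01 -1.28267072e-01]
```

View pics/d4.png

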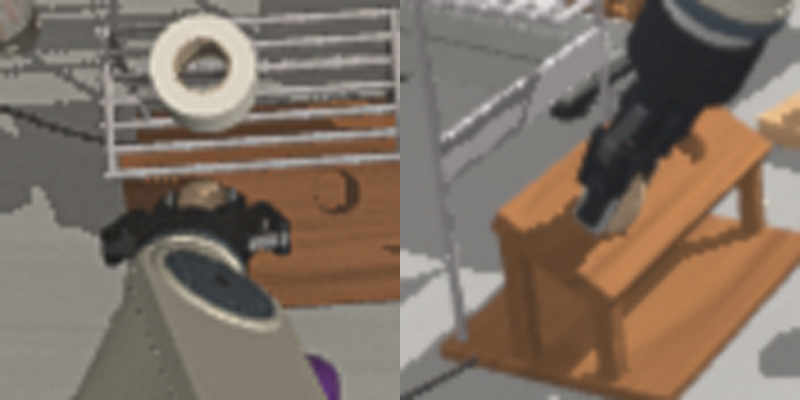

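>>> {"api": "send_rows", "payload": {
  "series": [
    [0, -0.001, 0, 0, 0, 0],
    [0, -0.002, 0, 0, 0, 0],
    [0, -0.003, 0, 0, 0, 0],
    [0, -0.003, 0, 0, 0, 0],
    [0, 0, 0, 0, 0, 0]
  ]
}}

```text
clock: 19.5
eef_pos: [640.1, 243.7, 88.3]
tcp_rot: [-1.575, 0.527, -3.058]
contact_force: [-0.4, 0.7, -0.2]
opening: 0.447
```

>>> {"api": "send_rows", "payload": {
  "series": [
    [0, -0.003, 0, 0, 0, 0],
    [0, -0.008, 0, 0, 0, 0],
    [0, -0.015, 0, 0, 0, 0],
    [0, -0.02, 0, 0, 0, 0],
    [0, -0.02, 0, 0, 0, 0],
    [0, -0.015, 0, 0, 0, 0],
    [0, -0.008, 0, 0, 0, 0],
    [0, -0.003, 0, 0, 0, 0]
  ]
}}

```text
clock: 20.3
eef_pos: [594.0, 239.5, 168.5]
tcp_rot: [-1.575, 0.528, -3.058]
contact_force: [-0.5, 0.2, -1.1]
opening: 0.448
```

```bash
python3 look.py d5
python3 - <<'E'
from fit import *
from plan import *
p,R,_=pose()
for nm in 'ts':
    d=dict(np.load(f'pics/d5{nm}.npz'));W=cloud(d);L=R.inv().apply((W-p).reshape(-1,3)).reshape(-1,3)
    m=(np.abs(L[:,2])<17)&(np.abs(L[:,0])<26)&(L[:,1]>-62)&(L[:,1]<10)
    f=d['frame'].reshape(-1,3).astype(int);m&=(f[:,0]>100)&(f[:,0]-f[:,2]>20)
    q=L[m];print(nm,len(q))
    s=least_squares(lambda c:egg_res(np.r_[c,0,0],q,20,52,np.array([0,-1.,0])),[0,-32,0],loss='soft_l1',f_scale=1.5);print(np.round(s.x,1),np.sqrt(np.mean(s.fun**2)))
E
```

```text
20.3 [594.  239.5 168.5] y [ 0.501  0.046 -0.864] z [ 0.085 -0.996 -0.004] F [-0.5  0.2 -1.1] op 0.448 q [ 0.49  0.22  2.05 -0.5   0.43  2.39]
t 63
[ -1.3 -33.   -1.1] 1.0038928444021424
s 56
[  0.9 -35.    0.6] 0.9224514453439212
```

View pics/d5.png

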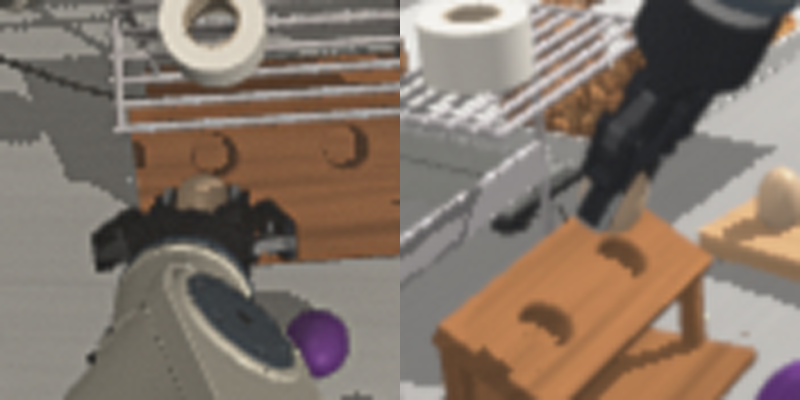

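Run:
```python
from plan import *
p,R,_=pose()
Rb=target((0,0,-1),(-.1236,-.992,0))
a=rows((552,180,225),R,4)
Rm=R*Rot.from_rotvec((R.inv()*Rb).as_rotvec()*.5)
b=rows((525,60,200),Rm,6,*a);c=rows((491.2,-68.2,120),Rb,6,*b)
```

```text
[0.0029, -0.0183, 0.0138, 0.0, 0.0, 0.0]
[0.0029, -0.0184, 0.0139, 0.0, 0.0, 0.0]
[0.003, -0.0183, 0.0138, 0.0, 0.0, 0.0]
[0.0029, -0.0183, 0.0139, 0.0, 0.0, 0.0]
len/row 23.156212729329383 end [552. 180. 225.]
[0.0074, 0.0004, 0.0196, 0.28, 0.97, -2.5]
[0.0071, 0.0009, 0.0196, 0.28, 0.97, -2.5]
[0.0066, 0.0012, 0.0198, 0.28, 0.97, -2.5]
[0.0063, 0.0016, 0.0199, 0.28, 0.97, -2.5]
[0.0058, 0.002, 0.02, 0.28, 0.97, -2.5]
[0.0055, 0.0023, 0.02, 0.28, 0.97, -2.5]
len/row 20.912683843037147 end [525.  60. 200.]
[0.0084, 0.0112, 0.0217, 0.28, 0.97, -2.51]
[0.0076, 0.0116, 0.0217, 0.28, 0.97, -2.51]
[0.0066, 0.0121, 0.0219, 0.28, 0.97, -2.51]
[0.0058, 0.0124, 0.0218, 0.28, 0.97, -2.51]
[0.0048, 0.0128, 0.0219, 0.28, 0.97, -2.51]
[0.0039, 0.0131, 0.0219, 0.28, 0.97, -2.51]
len/row 25.811149702625425 end [491.3 -68.2 120. ]
```

>>> {"api": "send_rows", "payload": {
  "series": [
    [0.0015, -0.0092, 0.007, 0, 0, 0],
    [0.0029, -0.0184, 0.0139, 0, 0, 0],
    [0.003, -0.0183, 0.0138, 0, 0, 0],
    [0.0029, -0.0183, 0.0139, 0, 0, 0],
    [0.0015, -0.0092, 0.0069, 0, 0, 0]
  ]
}}

```text
clock: 20.9
eef_pos: [550.9, 178.4, 225.3]
tcp_rot: [-1.574, 0.526, -3.059]
contact_force: [-0.1, 0.2, -0.4]
opening: 0.447
```

>>> {"api": "send_rows", "payload": {
  "series": [
    [0.0074, 0.0004, 0.0196, 0.28, 0.97, -2.5],
    [0.0071, 0.0009, 0.0196, 0.28, 0.97, -2.5],
    [0.0066, 0.0012, 0.0198, 0.28, 0.97, -2.5],
    [0.0063, 0.0016, 0.0199, 0.28, 0.97, -2.5],
    [0.0058, 0.002, 0.02, 0.28, 0.97, -2.5],
    [0.0055, 0.0023, 0.02, 0.28, 0.97, -2.5]
  ]
}}

```text
clock: 21.5
eef_pos: [524.1, 58.8, 199.5]
tcp_rot: [-1.587, 0.261, 3.117]
contact_force: [0.6, 0.1, -1.8]
opening: 0.448
```

>>> {"api": "send_rows", "payload": {
  "series": [
    [0.0084, 0.0112, 0.0217, 0.28, 0.97, -2.51],
    [0.0076, 0.0116, 0.0217, 0.28, 0.97, -2.51],
    [0.0066, 0.0121, 0.0219, 0.28, 0.97, -2.51],
    [0.0058, 0.0124, 0.0218, 0.28, 0.97, -2.51],
    [0.0048, 0.0128, 0.0219, 0.28, 0.97, -2.51],
    [0.0039, 0.0131, 0.0219, 0.28, 0.97, -2.51],
    [0, 0, 0, 0, 0, 0],
    [0, 0, 0, 0, 0, 0]
  ]
}}

```text
clock: 22.3
eef_pos: [490.7, -68.5, 119.5]
tcp_rot: [-1.571, -0.001, 3.017]
contact_force: [-0.2, 0.3, -0.6]
opening: 0.447
```

```bash
python3 look.py e1
python3 - <<'E'
from plan import *
p,R,_=pose()
Rb=target((0,0,-1),(-.1236,-.992,0))
print(R.inv().apply(np.array([491.2,-68.2,20])-p),(R.inv()*Rb).as_rotvec(degrees=True))
E
```

```text
22.3 [490.7 -68.5 119.5] y [-0.001  0.    -1.   ] z [-0.124 -0.992 -0.   ] F [-0.2  0.3 -0.6] op 0.447 q [-0.14  0.27  1.99  0.    0.89  1.55]
[-8.14922475e-02  1.00205127e+02  3.06381458e-01] [-0.0018715   0.03569844 -0.02587781]
```

View pics/e1.png

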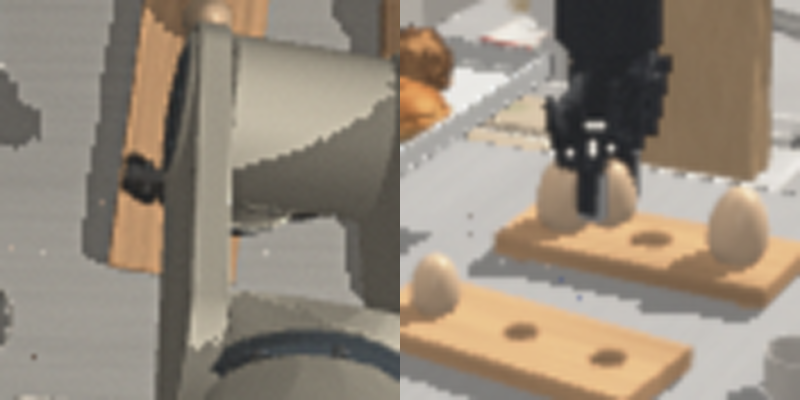

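Small egg held upright above its near dimple (the left shape behind the fingers is the far big egg in the other tray). Lower.

>>> {"api": "send_rows", "payload": {
  "series": [
    [0, 0.015, 0, 0, 0, 0],
    [0, 0.025, 0, 0, 0, 0],
    [0, 0.025, 0, 0, 0, 0],
    [0, 0.02, 0, 0, 0, 0],
    [0, 0.012, 0, 0, 0, 0],
    [0, 0.006, 0, 0, 0, 0],
    [0, 0, 0, 0, 0, 0]
  ]
}}

```text
clock: 23.1
eef_pos: [491.0, -68.1, 16.8]
tcp_rot: [-1.57, -0.001, 3.018]
contact_force: [0.1, -0.5, -0.7]
opening: 0.448
```

```bash
python3 look.py e2
```

```text
23.1 [491.  -68.1  16.8] y [-0.001 -0.    -1.   ] z [-0.123 -0.992  0.   ] F [ 0.1 -0.5 -0.7] op 0.448 q [-0.14  0.43  2.05 -0.    0.66  1.55]
```

View pics/e2.png

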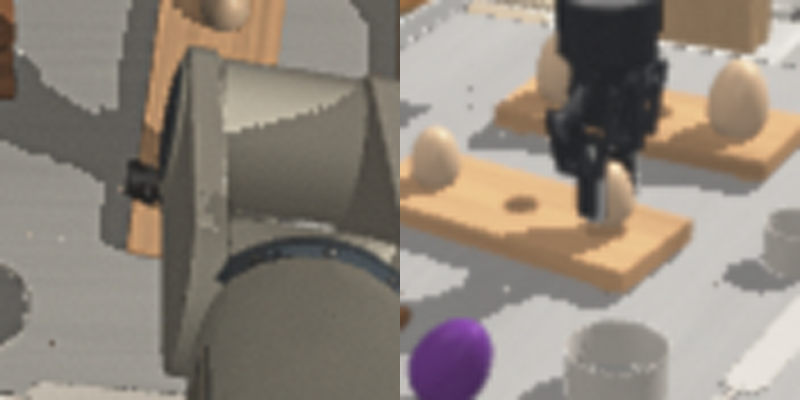

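>>> {"api": "send_rows", "payload": {
  "series": [
    [0, 0.002, 0, 0, 0, 0],
    [0, 0.002, 0, 0, 0, 0],
    [0, 0.002, 0, 0, 0, 0],
    [0, 0.001, 0, 0, 0, 0],
    [0, 0.001, 0, 0, 0, 0],
    [0, 0, 0, 0, 0, 0]
  ]
}}

```text
clock: 23.8
eef_pos: [490.9, -68.4, 8.7]
tcp_rot: [-1.57, -0.001, 3.018]
contact_force: [-0.1, 0.1, -1.0]
opening: 0.447
```

>>> {"api": "send_rows", "payload": {
  "series": [
    [0, 0.001, 0, 0, 0, 0],
    [0, 0, 0, 0, 0, 0]
  ]
}}

```text
clock: 24.0
eef_pos: [491.0, -68.4, 7.8]
tcp_rot: [-1.57, -0.0, 3.018]
contact_force: [0.8, -0.4, -0.7]
opening: 0.448
```

>>> {"api": "send_rows", "payload": {
  "series": [
    [0, 0.001, 0, 0, 0, 0],
    [0, 0, 0, 0, 0, 0]
  ]
}}

```text
clock: 24.2
eef_pos: [490.9, -68.4, 6.8]
tcp_rot: [-1.57, -0.001, 3.018]
contact_force: [0.0, 0.1, -0.6]
opening: 0.446
```

>>> {"api": "send_rows", "payload": {
  "series": [
    [0, 0.001, 0, 0, 0, 0],
    [0, 0, 0, 0, 0, 0]
  ]
}}

```text
clock: 24.4
eef_pos: [491.4, -68.5, 6.0]
tcp_rot: [-1.57, 0.0, 3.018]
contact_force: [0.1, -0.2, 0.9]
opening: 0.444
```

>>> {"api": "send_rows", "payload": {
  "series": [
    [0, 0.0007, 0, 0, 0, 0],
    [0, 0, 0, 0, 0, 0]
  ]
}}

```text
clock: 24.6
eef_pos: [491.9, -68.5, 5.6]
tcp_rot: [-1.57, 0.001, 3.018]
contact_force: [1.2, 0.3, 5.8]
opening: 0.451
```

>>> {"api": "send_rows", "payload": {
  "series": [
    [0, -0.0003, 0, 0, 0, 0],
    [0, 0, 0, 0, 0, 0]
  ]
}}

```text
clock: 24.8
eef_pos: [491.6, -68.5, 5.7]
tcp_rot: [-1.57, 0.001, 3.018]
contact_force: [2.3, 0.5, 3.9]
opening: 0.446
```

>>> {"api": "send_rows", "payload": {
  "series": [
    [0, 0, 0, 0, 0, 0],
    [0, 0, 0, 0, 0, 0],
    [0, 0, 0, 0, 0, 0],
    [0, 0, 0, 0, 0, 0]
  ],
  "gripper": 0.68
}}

```text
clock: 25.2
eef_pos: [490.7, -68.4, 5.3]
tcp_rot: [-1.57, -0.001, 3.018]
contact_force: [-0.1, 0.1, 0.6]
opening: 0.678
```

>>> {"api": "send_rows", "payload": {
  "series": [
    [0, -0.01, 0, 0, 0, 0],
    [0, -0.02, 0, 0, 0, 0],
    [0, -0.03, 0, 0, 0, 0],
    [0, -0.03, 0, 0, 0, 0],
    [0, -0.03, 0, 0, 0, 0],
    [0, -0.03, 0, 0, 0, 0],
    [0, -0.03, 0, 0, 0, 0],
    [0, -0.02, 0, 0, 0, 0]
  ]
}}

```text
clock: 26.0
eef_pos: [491.6, -68.4, 208.4]
tcp_rot: [-1.57, 0.002, 3.018]
contact_force: [-0.3, -0.6, -0.5]
opening: 0.682
```

>>> {"api": "send_rows", "payload": {
  "series": [
    [0.03, -0.01, 0, 0, 0, 0],
    [0.03, -0.01, 0, 0, 0, 0],
    [0.03, -0.01, 0, 0, 0, 0],
    [0, 0, 0, 0, 0, 0],
    [0, 0, 0, 0, 0, 0]
  ]
}}

```text
clock: 26.5
eef_pos: [402.1, -57.2, 236.4]
tcp_rot: [-1.57, 0.002, 3.018]
contact_force: [0.4, -0.3, -0.1]
opening: 0.682
```

```bash
python3 chk.py f1
```

```text
26.5 [402.1 -57.2 236.4] y [ 0.002 -0.001 -1.   ] z [-0.123 -0.992  0.001] F [ 0.4 -0.3 -0.1] op 0.682 q [-0.14 -0.03  2.04 -0.    1.14  1.55]
top big none
top bigT 158 [ 6.3213e+02 -2.8423e+02  4.0920e+01 -3.0000e-02 -2.0000e-02] 2.215550606507811
top sm 47 [ 4.9255e+02 -6.6920e+01  3.5670e+01 -8.0000e-02  1.3000e-01] 2.784012411168532
top smT 95 [ 6.5179e+02 -8.6420e+01  3.7570e+01  5.0000e-02 -5.0000e-02] 1.9860175849549357
scene big 188 [ 4.6717e+02 -2.8430e+02  4.2380e+01 -1.4000e-01 -4.0000e-02] 2.743656431775496
scene bigT 177 [ 6.2818e+02 -2.8747e+02  4.1970e+01 -1.8000e-01 -1.0000e-01] 3.0463657820033934
scene sm 138 [ 4.8845e+02 -7.0470e+01  3.8710e+01 -1.8000e-01  4.0000e-02] 2.6174830843033745
scene smT 117 [ 6.4743e+02 -9.0320e+01  3.7920e+01 -2.1000e-01 -1.4000e-01] 2.626712227329654
```

View pics/f1s.png

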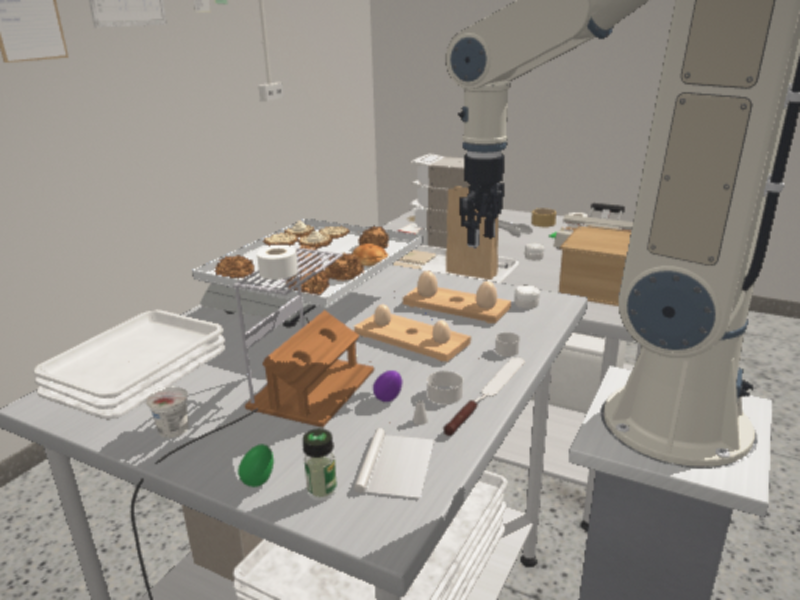

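View pics/f1t.png

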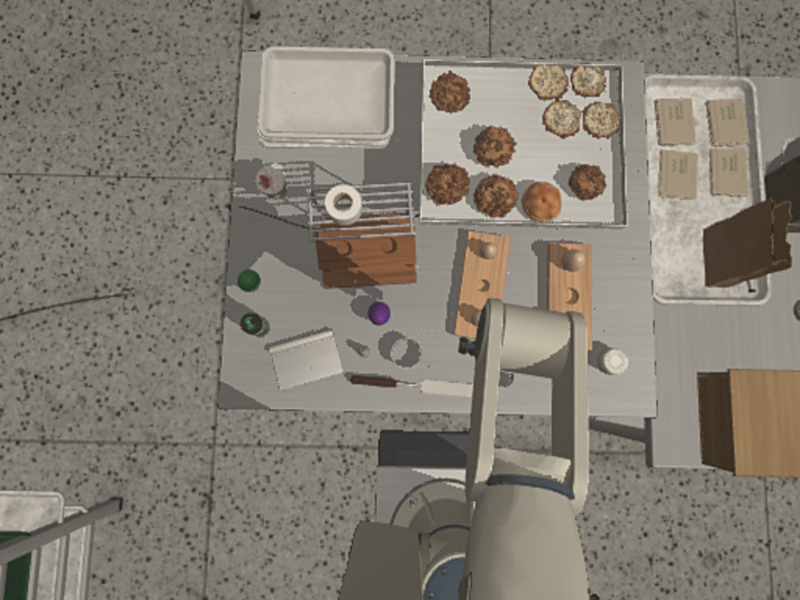

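```bash
python3 -c "
from rig import r
print(r.sign_off())"
```

```text
the job is handed in; nothing more can be done
None
```

Both eggs are in their trays, and the job is handed in at about 26.7 s of the 67 s allowed. The big egg stands in the near dimple of the wide-dimpled tray, and the small egg stands in the near dimple of the narrow-dimpled tray. Each stands blunt end down and is released. I gripped both with 25 N along the board's normal and lowered them until I felt light contact (about 8 N for the big egg, 6 N for the small one).

**Last checks:**
- **Positions:** each placed egg is about 160 mm along its row from the egg already in its tray, within 1–2 mm of the expected spacing.
- **Heights:** the fitted heights match eggs seated at their proper depth.
- **Other eggs and things:** the eggs already in the trays fit within about 1–2 mm of their starting positions. The nozzle and other bystanders look unmoved in the pictures, but I did not measure them.
- **Gripper:** it is clear of everything, and the force reads about 0.

**Checks that disagreed or fell short:**
- Both cameras put the fingertips about 24 mm behind the reported TCP, so I set grasp and placing heights from the images and the contact force.
- The two cameras differ from each other by about 4–5 mm. I mainly used the top camera, shifted by about 1 mm.
- In the last top picture the arm hid the big egg, so its final check comes from the scene camera and from the top view just after it was released.
- The scene camera's fits show 0.1–0.2 rad of tilt on all four eggs, including the two I never touched, so I take that as fit bias.

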